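# Fetch the pen cup with the reach hook and stand the markers in it

### The job

The pen cup has ended up at the back of the desk: take the reach hook, hook it behind the cup and drag the cup, standing on the desk all the way, onto the square dark mat, without touching it with the robot itself back there or tipping it over. Lay the hook down flat on the desk off the mat, then stand every loose marker in the cup, either end up. Leave the cup standing on the mat and the other things on the desk where they are.

Things in the scene. Friction and masses are not known exactly. Their poses are not given: they have to be found in the camera images.
- mat: square dark mat, 200 x 200 mm and only 1 mm thick (things slide onto it as if it were not there), fixed on the desk; origin at its centre, edges along its own x and y
- pen_cup: round dark steel pen cup, loose, 100 mm outer diameter, 94 mm inner diameter, 115 mm high, straight 3 mm wall, inner floor 6 mm above its underside; open top; origin at the centre of its underside, z up. 0.35 kg; slides when pulled low down. It starts empty, beyond the mat near the back of the desk
- reach_hook: reach hook lying flat, 0.25 kg: black handle 90 x 24 x 30 mm (own x, y, z) to grip across; origin under the handle's centre, balance point 15 mm ahead. A 10 mm steel rod, middle line 6 mm above the underside, runs along own +x to x = 150 mm, then bends into a level crook on the -y side. The cup fits in the crook, lowered over it from above, and is dragged along own -x
- hook_pocket (a point): centre of the crook (x = 150, y = -66, z = 6 mm in the hook's frame, same axes). The crook is a half circle of rod about it on the far (+x) side: 66 mm radius to the rod's middle line, about 57 mm clear inside; it ends at x = 156, y = -132 mm and is open towards own -x
- marker_1: a whiteboard marker, 136 mm long along its own y axis, up to 18 mm thick, lying on the desk; origin at mid length on its underside (its middle line is 9 mm above the origin along own z). 18 g; it does not roll. May be absent
- marker_2: a whiteboard marker, 136 mm long along its own y axis, up to 18 mm thick, lying on the desk; origin at mid length on its underside (its middle line is 9 mm above the origin along own z). 18 g; it does not roll. May be absent
- marker_3: a whiteboard marker, 136 mm long along its own y axis, up to 18 mm thick, lying on the desk; origin at mid length on its underside (its middle line is 9 mm above the origin along own z). 18 g; it does not roll. May be absent
- marker_4: a whiteboard marker, 136 mm long along its own y axis, up to 18 mm thick, lying on the desk; origin at mid length on its underside (its middle line is 9 mm above the origin along own z). 18 g; it does not roll. May be absent
- marker_5: a whiteboard marker, 136 mm long along its own y axis, up to 18 mm thick, lying on the desk; origin at mid length on its underside (its middle line is 9 mm above the origin along own z). 18 g; it does not roll. May be absent
- screen_spray: bystander: spray can standing at the back, 59 mm diameter, 197 mm high; origin under its centre
- two_way_radio: bystander: black two-way radio lying at the left, 187 x 62 x 36 mm; origin under its centre
- tape_masking: bystander: roll of masking tape lying at the near right, 104 mm across, 25 mm high; origin under its centre
- stapler: bystander: black stapler at the right, 36 x 150 x 54 mm; origin under its centre

How it is judged:
By the outcome, as a careful person would: the job done as asked, in the order asked, and still so for the second after the job is handed in, with the robot touching nothing.
Of marker_1, marker_2, marker_3, marker_4, marker_5 only 4 to 5 are there at a start; the rules pass over those that are not, and their reading is None.
At some moment in a run one of marker_1, marker_2, marker_3, marker_4, marker_5, reach_hook may be knocked a few centimetres aside while the robot is not near it.
Once in a run the grip may slacken for a moment while it holds something.
It also fails if it takes over 210 s, if anything falls off the work surface, if the arm or the gripper's body presses on something with over 40 N, if the wrist force passes 120 N, or if a joint passes its speed limit or range.

### The arm

A 6-joint arm with a two-finger parallel gripper is mounted at the origin on a cart in front of the work surface, level with it; the furniture and walls round the work are solid. World frame = base frame: x ahead of the robot, y to its left, z up, the work surface at z = 0. Lengths are in m, angles in rad, forces in N, time in s.
With the tool pointing down it reaches from about 0.35 to 0.975 m from the base axis. Payload 4.9 kg.
Tool frame: the origin (TCP) lies at the very end of the fingers, on their centre line; the grasp point (between the pads) lies 19 mm behind it; z points along the fingers, y is the line along which they close (so a half turn about z gives the same grasp; the last joint's range is limited). The gripper opens to 85 mm and grips with 20 to 120 N. Pads are 22 mm wide; open, the fingers measure 114 mm over their backs; the gripper's body (76 mm by 85 mm) begins 54 mm behind the grasp point. The pads swing forward as they close: fully open they stand 13 mm farther back than shut.
Start: joints at [-1.431, 0.053, 1.613, -0, 1.476, -0.119], TCP at [0.16, -0.604, 0.231] pointing down, gripper open.
Joint ranges: [-3.01, 3.01], [-1.01, 2.22], [0.06, 2.58], [-1.02, 4.17], [0.09, 2.62], [-3.14, 3.14]. Speed limits (rad/s): [2.57, 2.57, 3.14, 3.14, 3.14, 3.14].

### API

Orientations are given as a rotation vector (axis times angle).
In Python, from station import get_obs, get_image, finish_job gives the robot as it stands. The module is installed in compiled form; this text tells all that it offers.
- The arm moves only by the tool carry_out, never from a script. Its argument "rows" is a list of rows, each a list of 7 numbers: the turn, a rotation vector about the tool's x, y, z as a fraction of full scale, then the shift along the tool's x, y, z as a fraction of full scale, then the closure, from -1 (fully open) to 1 (shut). A call has 1 to 5 rows; each row is the pose to reach, as a shift and turn from the pose commanded when the call began, along the tool's axes at that moment, turning the shorter way round; what a row does not reach only later rows make up. Full scale, the value 1, is 300 mm for a shift and pi rad for a turn. A row lasts 1/10 s, in which the tool goes at most 50 mm and 8.59 degrees, less where a joint would pass 70% of its speed; a pose out of reach is approached as far as the arm can. A call with a number of a shift or a turn outside -1 to 1 is refused whole. A call with a gripper value outside its range is refused whole. The fingers move at their own pace and stop on an object; "force" is the grip in N (left out, the last holds). Time passes only in rows, so rows that repeat a pose let the fingers close. It gives the time, the measured TCP pose, the force, the opening and the grip force at its end, in the units of the state.
- get_obs(): the state, without advancing time (a new reading comes with each control period).
- get_image(name): name is "scene" or "top" or "wrist"; returns a dict with "img" (384x512x3 uint8, blue, green, red), "mtx" (3x3 intrinsics, pixels), "D" ([k1, k2, p1, p2, k3] as OpenCV has them; the pictures are not rectified), "R" (3x3) and "t" (3): a world point X has camera coordinates R X + t. Camera axes: x right, y down, z forward; pixel columns grow to the right and rows downward; lengths in m; the calibration is good to about 2 mm. A picture is of the moment at which its call begins. There is no depth.
- finish_job(): hands the job in; it is judged then, once.
The state is a dict: "t": time; "q": joint angles; "dq": joint speeds; "effort": joint torques, N m; "tool_pos": TCP position; "tool_rot": TCP orientation; "contact_force": force on the tool from outside, world axes, zero at the start; "wrist_torque": the same for the moment, N m; "opening": finger opening in m; "grip_force": force on a finger pad.
Only numpy, scipy, OpenCV 4.12 (cv2) and the standard library are available. Lean on these libraries where they do the work, as an engineer would, in place of code of your own. Each camera call takes 0.05 s, during which the arm holds its last target. There are 200 camera calls.

## Working session

There is one attempt and no reset: what is moved stays moved. The work goes in short steps, Python scripts to look and compute and a tool call to move; the robot and the scene stay as the last step left them, time stands still between calls to the robot, and variables do not carry over. Pictures are saved under pics/ and viewed, at most 14 in all, crops included, and the job is handed in when it is done.

Besides the shell and the picture viewer there is one more tool, called after "Emit:" in YAML: its name, and indented under it one key for each argument. carry_out: Moves the arm, as the interface text tells. Shift numbers are shares of 300 mm and turn numbers shares of pi rad, none past 1 either way. Its arguments: {"type":"object","properties":{"rows":{"type":"array"},"force":{"type":"number"}},"required":["rows"]}

```bash
mkdir -p pics; ls; cat > h.py <<'E'
import numpy as np, cv2
from station import get_obs,get_image
def ray(im,uv,z=0.):
    p=cv2.undistortPoints(np.array(uv,float).reshape(-1,1,2),im['mtx'],np.array(im['D'],float)).reshape(-1,2)
    R=np.array(im['R']);t=np.array(im['t']);c=-R.T@t
    d=np.c_[p,np.ones(len(p))]@R
    return c+d*((z-c[2])/d[:,2])[:,None]
def proj(im,X):
    return cv2.projectPoints(np.array(X,float).reshape(-1,1,3),cv2.Rodrigues(np.array(im['R']))[0],np.array(im['t'],float),im['mtx'],np.array(im['D'],float))[0].reshape(-1,2)
def snap(n,f=None):
    im=get_image(n)
    if f: cv2.imwrite('pics/'+f+'.png',im['img'])
    return im
E
python3 - <<'E'
from h import *
import pickle
d={}
for n in ('top','scene'):
    im=snap(n); d[n]=im
    print(n,-np.array(im['R']).T@im['t'])
    cv2.imwrite(f'pics/{n}0.png',cv2.resize(im['img'],(800,600)))
pickle.dump(d,open('d0.pkl','wb'))
print(get_obs())
E
```

```text
pics
top [0.447208   0.01573821 1.21521764]
scene [-0.32701272  0.60524011  0.54558599]
{'t': 0.1, 'q': array([-1.43098591e+00,  5.32959169e-02,  1.61413646e+00, -1.11217318e-06,
        1.47596350e+00, -1.19015412e-01]), 'dq': array([-0.0004237 , -0.00051095, -0.0024847 ,  0.00093481,  0.00113233,
       -0.00119923]), 'effort': array([-3.52496545e-04, -3.94904995e+01, -3.71365070e+01, -1.36366102e-04,
        3.96597301e-03,  7.18234389e-06]), 'tool_pos': array([ 0.15988039, -0.60364125,  0.23019488]), 'tool_rot': array([-3.11353406e+00, -4.05196256e-01,  3.11713642e-05]), 'contact_force': array([-0.21667133, -0.23906898, -0.26081655]), 'wrist_torque': array([0.05243696, 0.00979784, 0.01131885]), 'grip_force': 0.0, 'opening': 0.08561799316757616}
```

View pics/top0.png

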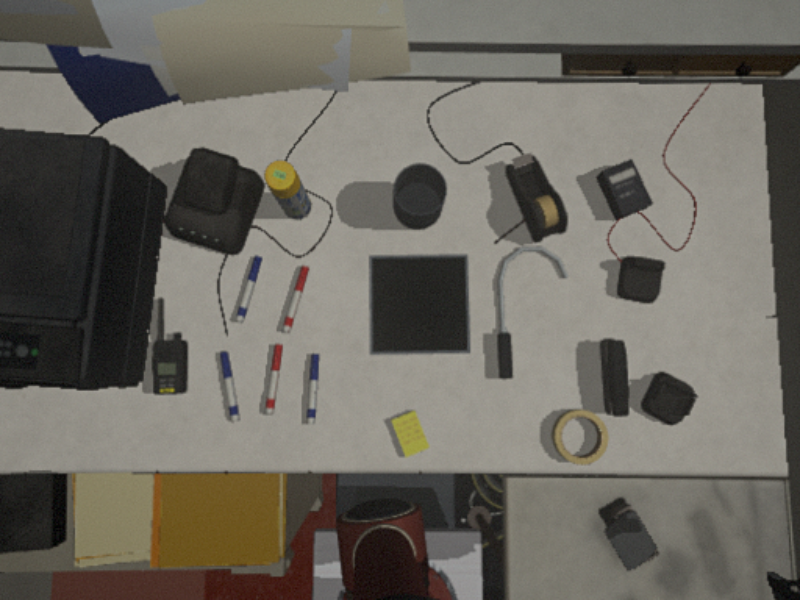

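View pics/scene0.png

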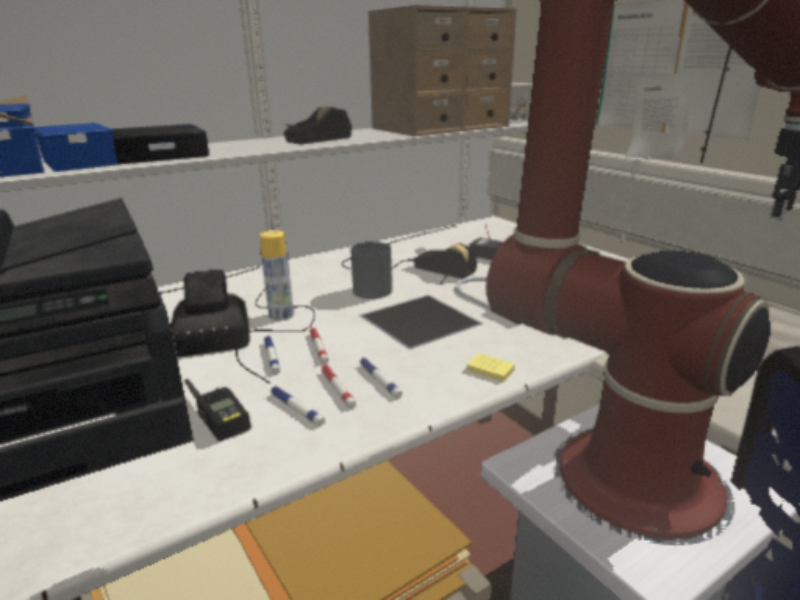

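The top view shows five markers (800x600 px): blue (250,289), red (295,299), blue (229,386), red (274,378), blue (313,388). The hook handle is at (505,355), with its crook at about (532,275). The cup is at (419,197) and the mat at (419,304). All the parts face as described.

```bash
cat > m.py <<'E'
from h import *
import pickle
d=pickle.load(open('d0.pkl','rb'));im=d['top'];s=1/1.5625
P=lambda L,z:ray(im,np.array(L)*s,z)
print('mat',P([(370,256),(467,255),(469,353),(371,354)],.001).round(3))
g=im['img'].max(2)
def comp(x0,y0,x1,y1,th):
    x0,y0,x1,y1=[int(v*s) for v in(x0,y0,x1,y1)]
    m=(g[y0:y1,x0:x1]<th).astype('u1')
    n,l,st,c=cv2.connectedComponentsWithStats(m);k=1+st[1:,4].argmax()
    ys,xs=np.where(l==k);return np.c_[xs+x0,ys+y0].astype(np.float32)
h=comp(490,322,525,385,70);r=cv2.minAreaRect(h);b=cv2.boxPoints(r)
print('handle top',ray(im,b,.03).round(3).tolist(),ray(im,[r[0]],.02))
print('rod',P([(503,330),(500,300),(499,282),(531,248),(563,277)],.006).round(3).tolist())
c=comp(385,155,455,235,75);
print('cup px',c.min(0)/s,c.max(0)/s)
print('cup top rim sides/back',P([(393,190),(446,190),(419,164)],.115).round(3).tolist(),'base near',P([(419,228)],0).round(3).tolist())
hsv=cv2.cvtColor(im['img'],cv2.COLOR_BGR2HSV)
# markers: ends
for a,b in [((259,258),(240,320)),((305,267),(287,331)),((223,352),(236,419)),((279,346),(269,412)),((315,354),(311,421))]:
    e=P([a,b],.009)[:,:2];v=e[0]-e[1];print('mk',e.mean(0).round(3),'len',np.linalg.norm(v).round(3),'ang',np.degrees(np.arctan2(v[1],v[0])).round(1))
print('spray base',P([(300,213)],0).round(3),'objs tape holder',P([(530,240),(505,165)],0).round(3), 'stapler',P([(610,340),(627,415)],.05))
E
python3 m.py
python3 - <<'E'
from h import *
im=get_image('wrist');o=get_obs()
from scipy.spatial.transform import Rotation as Ro
R=Ro.from_rotvec(o['tool_rot']).as_matrix();print(R.round(3))
Rc=np.array(im['R']);c=-Rc.T@im['t'];print(R.T@(c-o['tool_pos']),(Rc@R).round(3),im['mtx'])
E
```

```text
mat [[ 0.682  0.061  0.001]
 [ 0.686 -0.135  0.001]
 [ 0.488 -0.138  0.001]
 [ 0.485  0.056  0.001]]
handle top [[0.527, -0.188, 0.03], [0.528, -0.214, 0.03], [0.443, -0.217, 0.03], [0.441, -0.192, 0.03]] [[ 0.48495961 -0.20454129  0.02      ]]
rod [[0.534, -0.206, 0.006], [0.594, -0.201, 0.006], [0.631, -0.199, 0.006], [0.701, -0.264, 0.006], [0.642, -0.328, 0.006]]
cup px [393.75   164.0625] [445.3125 228.125 ]
cup top rim sides/back [[0.785, 0.016, 0.115], [0.786, -0.083, 0.115], [0.835, -0.032, 0.115]] base near [[0.741, -0.038, 0.0]]
mk [0.611 0.298] len 0.129 ang -14.7
mk [0.592 0.206] len 0.132 ang -14.0
mk [0.422 0.329] len 0.132 ang 13.4
mk [0.435 0.244] len 0.128 ang -6.7
mk [0.419 0.168] len 0.129 ang -1.9
spray base [[0.769 0.204 0.   ]] objs tape holder [[ 0.719 -0.264  0.   ]
 [ 0.876 -0.215  0.   ]] stapler [[ 0.51399396 -0.40218     0.05      ]
 [ 0.37326229 -0.42902383  0.05      ]]
[[ 0.967  0.256 -0.   ]
 [ 0.256 -0.967  0.002]
 [ 0.    -0.002 -1.   ]]
[ 0.06886848  0.0004901  -0.14355532] [[-0.     1.     0.   ]
 [-0.961 -0.    -0.275]
 [-0.275 -0.     0.961]] [[265.89329129   0.         257.75505162]
 [  0.         265.89329129 194.14972667]
 [  0.           0.           1.        ]]
```

Emit:
carry_out:
  rows:
    - [0,0,0,0.12,-0.084,0,-1]
    - [0,0,0,0.24,-0.168,0,-1]
    - [0,0,0,0.36,-0.252,0,-1]
    - [0,0,0,0.48,-0.336,0,-1]
    - [0,0,0,0.6,-0.42,0,-1]

```text
t: 0.65
tool_pos: [0.3024, -0.4347, 0.2309]
tool_rot: [-3.115, -0.405, -0.0]
contact_force: [0.9, -0.6, -0.2]
opening: 0.0856
grip_force: 0.0
```

Emit:
carry_out:
  rows:
    - [0,0,0,0.12,-0.084,0,-1]
    - [0,0,0,0.24,-0.168,0,-1]
    - [0,0,0,0.36,-0.252,0,-1]
    - [0,0,0,0.48,-0.336,0,-1]
    - [0,0,0,0.6,-0.42,0,-1]

```text
t: 1.15
tool_pos: [0.4442, -0.2667, 0.2311]
tool_rot: [-3.115, -0.405, -0.0]
contact_force: [0.2, -0.5, 0.4]
opening: 0.0853
grip_force: 0.0
```

Emit:
carry_out:
  rows:
    - [0,0,0.03,0.12,-0.08,0,-1]
    - [0,0,0.066,0.239,-0.165,0,-1]
    - [0,0,0.066,0.239,-0.165,0,-1]
    - [0,0,0.066,0.239,-0.165,0,-1]

```text
t: 1.55
tool_pos: [0.5002, -0.2014, 0.2308]
tool_rot: [-3.14, -0.085, 0.002]
contact_force: [0.1, 0.0, -0.8]
opening: 0.0849
grip_force: 0.0
```

```bash
python3 - <<'E'
from h import *
im=snap('wrist','w1');np.save('w1.npy',im,allow_pickle=True)
o=get_obs();print(o['t'],o['tool_pos'],o['tool_rot'])
# expected projections
print(proj(im,[[.485,-.203,.03],[.634,-.195,.006],[.638,-.261,.006]]).round())
E
```

```text
1.6 [ 0.49981171 -0.20224337  0.23092592] [ 3.14039174e+00  8.26123396e-02 -1.45129135e-03]
[[258. 184.]
 [258.  65.]
 [310.  65.]]
```

View pics/w1.png

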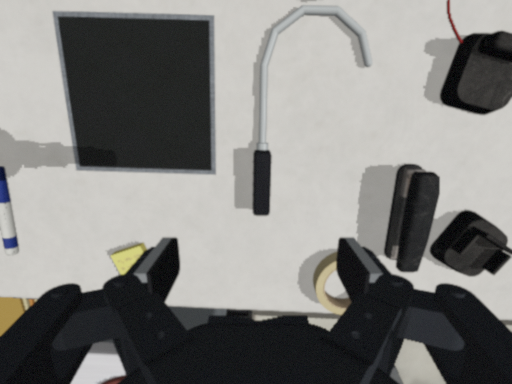

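The wrist view shows the handle between (262,151) and (261,214) px, the rod bend near (265,60) and the crook end at (367,64), as predicted.

```bash
python3 - <<'E'
from h import *
im=np.load('w1.npy',allow_pickle=True).item()
g=im['img'].max(2)[148:220,245:280];m=(g<70).astype('u1')
r=cv2.minAreaRect(np.argwhere(m)[:,::-1].astype(np.float32)+[245,148]);b=cv2.boxPoints(np.array(r,dtype=object) if 0 else r)
print(r);print(ray(im,b,.03).round(4).tolist())
print(ray(im,[(263,142),(264,80),(320,9),(367,64)],.006).round(4).tolist())
# mat corners
print('mat',ray(im,[(56,13),(213,16),(214,173),(77,170)],.001).round(3).tolist())
print(get_obs()['tool_rot'])
E
```

```text
Traceback (most recent call last):
cv2.error: OpenCV(4.12.0) /io/opencv/modules/imgproc/src/convhull.cpp:143: error: (-215:Assertion failed) total >= 0 && (depth == CV_32F || depth == CV_32S) in function 'convexHull'
```

```bash
python3 - <<'E'
from h import *
im=np.load('w1.npy',allow_pickle=True).item()
g=im['img'].max(2)[148:220,245:280];m=(g<70).astype('u1')
r=cv2.minAreaRect((np.argwhere(m)[:,::-1]+[245,148]).astype(np.float32));b=cv2.boxPoints(r)
print(r);print(ray(im,b,.03).round(4).tolist())
print(ray(im,[(263,142),(264,80),(320,9),(367,64)],.006).round(4).tolist())
print('mat',ray(im,[(56,13),(213,16),(214,173),(77,170)],.001).round(3).tolist())
E
```

```text
((261.1809997558594, 182.07757568359375), (15.77579402923584, 63.98096466064453), 1.3971810340881348)
[[0.4419, -0.1981, 0.03], [0.5294, -0.1958, 0.03], [0.53, -0.2161, 0.03], [0.4425, -0.2198, 0.03]]
[[0.538, -0.2073, 0.006], [0.6167, -0.2039, 0.006], [0.7004, -0.2667, 0.006], [0.643, -0.3335, 0.006]]
mat [[0.682, 0.058, 0.001], [0.687, -0.137, 0.001], [0.49, -0.14, 0.001], [0.484, 0.057, 0.001]]
```

Emit:
carry_out:
  rows:
    - [0,0,0.004,0.003,0.017,0.16,-0.6]
    - [0,0,0.004,0.003,0.017,0.32,-0.3]
    - [0,0,0.004,0.003,0.017,0.48,-0.2]
    - [0,0,0.004,0.003,0.017,0.62,-0.2]
    - [0,0,0.004,0.003,0.017,0.7,-0.2]
  force: 90

```text
t: 2.1
tool_pos: [0.4977, -0.2074, 0.017]
tool_rot: [-3.138, -0.058, 0.008]
contact_force: [-1.1, 0.6, -0.1]
opening: 0.0512
grip_force: 0.0
```

Emit:
carry_out:
  rows:
    - [0,0,0,0,0,0.06,-0.2]
    - [0,0,0,0,0,0.06,1]
    - [0,0,0,0,0,0.06,1]
    - [0,0,0,0,0,0.06,1]
    - [0,0,0,0,0,0.06,1]

```text
t: 2.6
tool_pos: [0.5018, -0.208, 0.0045]
tool_rot: [3.14, 0.06, 0.003]
contact_force: [-0.2, 0.1, -1.7]
opening: 0.0224
grip_force: 88.2
```

Emit:
carry_out:
  rows:
    - [0,0,0,0,0,0,1]
    - [0,0,0,0,0,0,1]
    - [0,0,0,0,0,-0.05,1]
    - [0,0,0,0,0,-0.1,1]
    - [0,0,0,0,0,-0.1,1]

```text
t: 3.1
tool_pos: [0.5038, -0.2087, 0.0373]
tool_rot: [3.137, 0.061, 0.009]
contact_force: [0.6, -0.6, -2.3]
opening: 0.0224
grip_force: 88.4
```

```bash
python3 - <<'E'
from h import *
o=get_obs();print(o)
im=snap('wrist','w2');np.save('w2.npy',im,allow_pickle=True)
im=snap('scene','s2')
E
```

```text
{'t': 3.1, 'q': array([-5.29155465e-01,  6.45243513e-02,  1.94699286e+00, -1.89351717e-05,
        1.12303975e+00,  1.00262376e+00]), 'dq': array([-0.00206879,  0.02306169,  0.01928109,  0.00013458, -0.02373698,
       -0.00043459]), 'effort': array([ 1.60577372e-01, -3.46309984e+01, -3.09641540e+01, -6.82753980e-04,
        2.81062648e-01,  1.90133542e-04]), 'tool_pos': array([ 0.50382159, -0.20867602,  0.03728606]), 'tool_rot': array([3.13729718, 0.06122466, 0.00940446]), 'contact_force': array([ 0.63202353, -0.56817596, -2.2906546 ]), 'wrist_torque': array([-0.00218256,  0.00398176, -0.03261834]), 'grip_force': 88.4133517742157, 'opening': 0.022423514580266337}
```

View pics/w2.png

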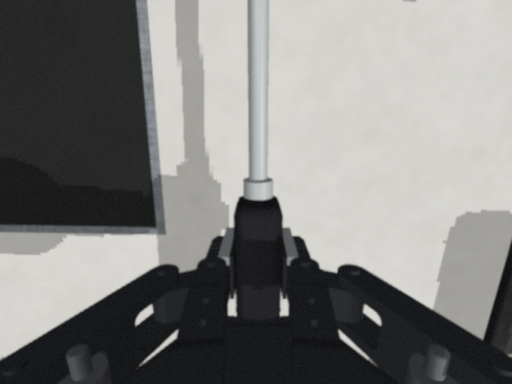

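The hook is held squarely, with the rod pointing straight ahead along the tool at column 258.

Emit:
carry_out:
  rows:
    - [0,0,0,0,0,-0.14,1]
    - [0,0,0,0,0,-0.28,1]
    - [0,0,0,0,0,-0.42,1]
    - [0,0,0,0,0,-0.54,1]
    - [0,0,0,0,0,-0.54,1]

```text
t: 3.7
tool_pos: [0.5043, -0.209, 0.2021]
tool_rot: [3.135, 0.061, 0.016]
contact_force: [0.6, -0.5, -2.3]
opening: 0.0228
grip_force: 89.1
```

Emit:
carry_out:
  rows:
    - [0,0,0,0.07,-0.1,0,1]
    - [0,0,0,0.14,-0.2,0,1]
    - [0,0,0,0.21,-0.31,0,1]
    - [0,0,0,0.28,-0.42,0,1]
    - [0,0,0,0.36,-0.53,0,1]

```text
t: 4.2
tool_pos: [0.6023, -0.0426, 0.1926]
tool_rot: [-3.14, -0.061, 0.006]
contact_force: [0.9, -0.7, -1.9]
opening: 0.0221
grip_force: 89.0
```

Emit:
carry_out:
  rows:
    - [0,0,0,0.08,-0.12,0,1]
    - [0,0,0,0.162,-0.236,0,1]
    - [0,0,0,0.162,-0.236,0,1]
    - [0,0,0,0.162,-0.236,0,1]

```text
t: 4.6
tool_pos: [0.6479, 0.0293, 0.1925]
tool_rot: [3.141, 0.064, -0.007]
contact_force: [-0.4, -0.3, -2.9]
opening: 0.0222
grip_force: 89.1
```

```bash
python3 - <<'E'
from h import *
o=get_obs();print(o['tool_pos'],o['tool_rot'],o['opening'])
im=snap('wrist','w3');np.save('w3.npy',im,allow_pickle=True)
im=snap('top');np.save('t3.npy',im,allow_pickle=True)
a=im['img'][80:260,180:400]
cv2.imwrite('pics/c3.png',np.hstack([cv2.resize(a,(440,360)), cv2.resize(np.load('w3.npy',allow_pickle=True).item()['img'],(360,360))]))
E
```

```text
[0.6479028  0.02932748 0.19245474] [ 3.14082703  0.06393122 -0.00667208] 0.02219051164779827
```

View pics/c3.png

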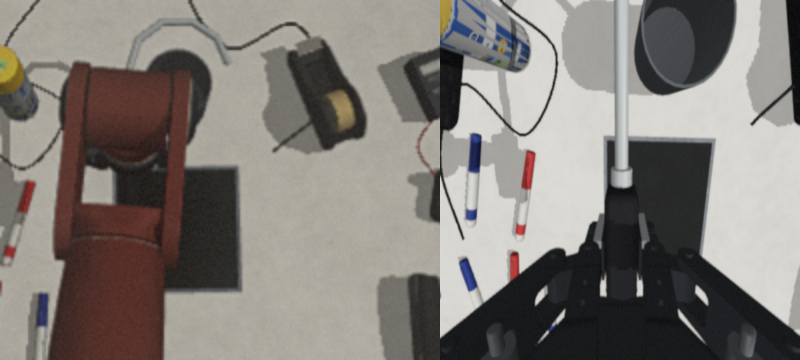

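The crook is over the cup's rear in the top crop: left (132,68), far point (175,22), tip (228,63). The cup's right edge is at (212,90) and its back at (178,50).

```bash
python3 - <<'E'
from h import *
im=np.load('t3.npy',allow_pickle=True).item();o=get_obs()
q=lambda L,z:ray(im,np.array(L,float)/2+[180,80],z).round(4).tolist()
print('crook mid',q([(132,66),(175,24),(228,62)],.194))
print('cup right/back',q([(212,92),(178,50)],.115))
w=np.load('w3.npy',allow_pickle=True).item()
# rim near edge & sides in wrist (native px)
k=np.array([512/360,384/360])
print('rim wrist near/right/left',ray(w,np.array([(672-440,92),(735-440,5),(642-440,10)])*k,.115).round(4).tolist())
hh=(np.array([[-.016+.15,.066,-.0]]))
g=w['img'];
# rim near edge: dark cup region bottom row
from scipy.spatial.transform import Rotation as Ro
R=Ro.from_rotvec(o['tool_rot']).as_matrix()
print('pocket pred',o['tool_pos']+R@[.134,.066,0])
print('handle front',ray(w,np.array([(622-440,186)])*k,o['tool_pos'][2]+.0255), (o['tool_pos']+R@[.029,0,-.0255]))
E
```

```text
crook mid [[0.7839, 0.0308, 0.194], [0.8433, -0.0269, 0.194], [0.7912, -0.0988, 0.194]]
cup right/back [[0.7727, -0.0843, 0.115], [0.8348, -0.0347, 0.115]]
rim wrist near/right/left [[0.7341, -0.0247, 0.115], [0.8005, -0.0826, 0.115], [0.7926, 0.013, 0.115]]
pocket pred [ 0.78420876 -0.03293465  0.19308232]
handle front [[0.68150951 0.02946416 0.21896977]] [0.67683063 0.02899603 0.218885  ]
```

Emit:
carry_out:
  rows:
    - [0,0,0,0.02,0.004,0.0,1]
    - [0,0,0,0.02,0.004,0.1,1]
    - [0,0,0,0.02,0.004,0.2,1]
    - [0,0,0,0.02,0.004,0.3,1]
    - [0,0,0,0.02,0.004,0.36,1]

```text
t: 5.2
tool_pos: [0.6533, 0.0264, 0.0843]
tool_rot: [-3.141, -0.058, 0.006]
contact_force: [0.1, -0.4, -3.1]
opening: 0.0224
grip_force: 89.2
```

Emit:
carry_out:
  rows:
    - [0,0,0,0,0,0.1,1]
    - [0,0,0,0,0,0.2,1]
    - [0,0,0,0,0,0.26,1]
    - [0,0,0,0,0,0.26,1]

```text
t: 5.6
tool_pos: [0.6524, 0.0271, 0.006]
tool_rot: [-3.14, -0.06, 0.01]
contact_force: [0.0, -0.3, -1.7]
opening: 0.0224
grip_force: 89.1
```

```bash
python3 - <<'E'
from h import *
o=get_obs();print(o['tool_pos'],o['tool_rot'],o['opening'],o['contact_force'],o['wrist_torque'])
im=snap('scene');np.save('s4.npy',im,allow_pickle=True)
w=snap('wrist')
cv2.imwrite('pics/c4.png',np.hstack([cv2.resize(im['img'][130:260,130:330],(440,286)), cv2.resize(w['img'],(360,286))]))
E
```

```text
[0.65240948 0.02712585 0.00598133] [-3.14048968 -0.05991608  0.00951604] 0.02238997163329182 [ 0.02977409 -0.29067339 -1.6977452 ] [0.00913102 0.02812865 0.02231841]
```

View pics/c4.png

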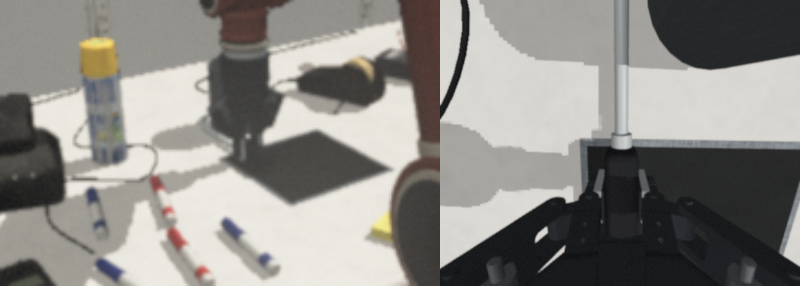

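The crook is down around the standing cup, with the rod at desk height. Now I drag it slowly.

Emit:
carry_out:
  rows:
    - [0,0,0,-0.03,0,0,1]
    - [0,0,0,-0.06,0,0,1]
    - [0,0,0,-0.1,0,0,1]
    - [0,0,0,-0.14,0,0,1]
    - [0,0,0,-0.18,0,0,1]

```text
t: 6.2
tool_pos: [0.6019, 0.0253, 0.0114]
tool_rot: [3.14, 0.062, 0.008]
contact_force: [3.5, 0.2, -2.6]
opening: 0.0228
grip_force: 89.3
```

Emit:
carry_out:
  rows:
    - [0,0,0,-0.04,0,0,1]
    - [0,0,0,-0.08,0,0,1]
    - [0,0,0,-0.12,0,0,1]
    - [0,0,0,-0.16,0,0,1]
    - [0,0,0,-0.2,0,0,1]

```text
t: 6.7
tool_pos: [0.541, 0.0229, 0.0101]
tool_rot: [3.141, 0.061, 0.004]
contact_force: [5.2, 0.2, 0.5]
opening: 0.0222
grip_force: 89.7
```

```bash
python3 - <<'E'
from h import *
o=get_obs();print(o['tool_pos'],o['tool_rot'],o['opening'],o['contact_force'],o['wrist_torque'])
im=snap('scene');w=snap('top')
cv2.imwrite('pics/c5.png',np.hstack([cv2.resize(im['img'][130:260,130:330],(440,286)), cv2.resize(w['img'][80:260,180:400],(350,286))]))
E
```

```text
[0.54103314 0.02288836 0.01006576] [3.14061097 0.06137501 0.00403765] 0.022222838654084635 [5.18957442 0.18931573 0.5393502 ] [-0.13170452 -1.38330337  0.28231924]
```

View pics/c5.png

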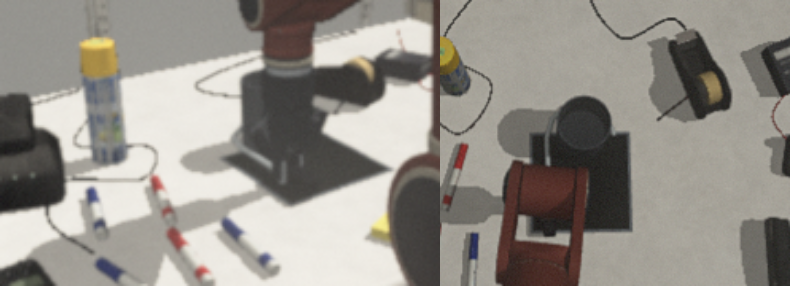

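The cup is standing and moving with the hook, now half on the mat. I'll carry on.

Emit:
carry_out:
  rows:
    - [0,0,0,-0.04,0,0.006,1]
    - [0,0,0,-0.08,0,0.006,1]
    - [0,0,0,-0.12,0,0.006,1]
    - [0,0,0,-0.16,0,0.006,1]
    - [0,0,0,-0.2,0,0.006,1]

```text
t: 7.3
tool_pos: [0.4795, 0.0208, 0.0072]
tool_rot: [-3.141, -0.061, 0.002]
contact_force: [3.2, 0.4, -2.0]
opening: 0.0227
grip_force: 89.3
```

Emit:
carry_out:
  rows:
    - [0,0,0,-0.04,0,0,1]
    - [0,0,0,-0.08,0,0,1]
    - [0,0,0,-0.11,0,0,1]
    - [0,0,0,-0.125,0,0,1]
    - [0,0,0,-0.125,0,0,1]

```text
t: 7.8
tool_pos: [0.4423, 0.0193, 0.0072]
tool_rot: [-3.141, -0.06, 0.003]
contact_force: [-0.3, 0.0, -2.1]
opening: 0.0226
grip_force: 89.3
```

```bash
python3 - <<'E'
from h import *
o=get_obs();print(o['tool_pos'],o['tool_rot'],o['opening'],o['contact_force'])
w=snap('top')
cv2.imwrite('pics/c6.png',w['img'][100:260,180:400].repeat(3,0).repeat(3,1))
E
```

```text
[0.44231451 0.01933022 0.00722248] [-3.14075089e+00 -6.03397921e-02  2.59721803e-03] 0.022630648033885335 [-0.26651378  0.00967272 -2.14661339]
```

View pics/c6.png

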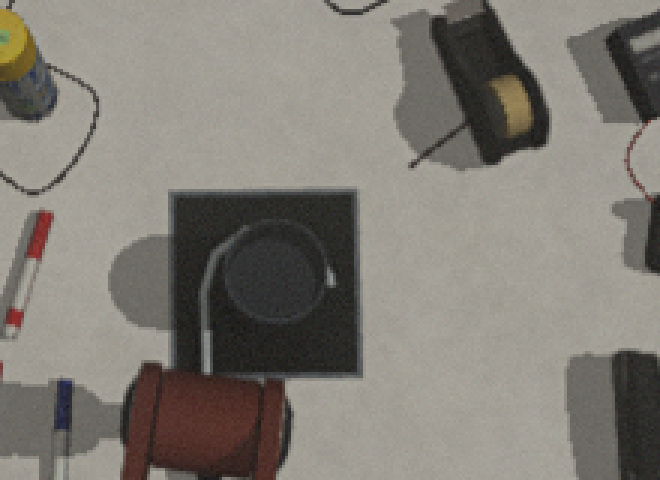

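The cup is central on the mat: rim centre at (275,270), mat from (172,190) to (360,375). I'll back off 12 mm, lift straight up and go to the right.

Emit:
carry_out:
  rows:
    - [0,0,0,0.02,0,0,1]
    - [0,0,0,0.04,0,0,1]
    - [0,0,0,0.04,0,0,1]
    - [0,0,0,0.04,0,-0.08,1]
    - [0,0,0,0.04,0,-0.16,1]

```text
t: 8.35
tool_pos: [0.4545, 0.0199, 0.0549]
tool_rot: [-3.14, -0.061, 0.006]
contact_force: [0.8, -0.1, -2.5]
opening: 0.0225
grip_force: 89.1
```

Emit:
carry_out:
  rows:
    - [0,0,0,0,0,-0.1,1]
    - [0,0,0,0,0,-0.2,1]
    - [0,0,0,0,0,-0.3,1]
    - [0,0,0,0,0,-0.42,1]
    - [0,0,0,0,0,-0.45,1]

```text
t: 8.85
tool_pos: [0.458, 0.0195, 0.1951]
tool_rot: [3.14, 0.061, 0.012]
contact_force: [0.3, -0.3, -1.9]
opening: 0.0224
grip_force: 89.3
```

Emit:
carry_out:
  rows:
    - [0,0,0,0.03,0.14,0,1]
    - [0,0,0,0.06,0.28,0,1]
    - [0,0,0,0.08,0.42,0,1]
    - [0,0,0,0.11,0.56,0,1]
    - [0,0,0,0.13,0.7,0,1]

```text
t: 9.35
tool_pos: [0.5023, -0.19, 0.1885]
tool_rot: [-3.14, -0.061, 0.003]
contact_force: [1.3, 0.3, -2.5]
opening: 0.0225
grip_force: 89.3
```

Emit:
carry_out:
  rows:
    - [0,0,0,0,0.066,0.0,1]
    - [0,0,0,0,0.066,0.12,1]
    - [0,0,0,0,0.066,0.24,1]
    - [0,0,0,0,0.066,0.36,1]
    - [0,0,0,0,0.066,0.46,1]

```text
t: 9.85
tool_pos: [0.5016, -0.2075, 0.0483]
tool_rot: [-3.139, -0.061, 0.006]
contact_force: [-0.5, -1.1, -2.0]
opening: 0.0225
grip_force: 89.7
```

```bash
python3 - <<'E'
from h import *
o=get_obs();print(o['tool_pos'],o['tool_rot'],o['opening'],o['contact_force'])
w=snap('top')
cv2.imwrite('pics/c7.png',cv2.resize(w['img'],(800,600)))
E
```

```text
[ 0.50156349 -0.20747833  0.04834816] [-3.13858403 -0.06056581  0.0063088 ] 0.02254056431249342 [-0.47205118 -1.05462076 -1.9673635 ]
```

View pics/c7.png

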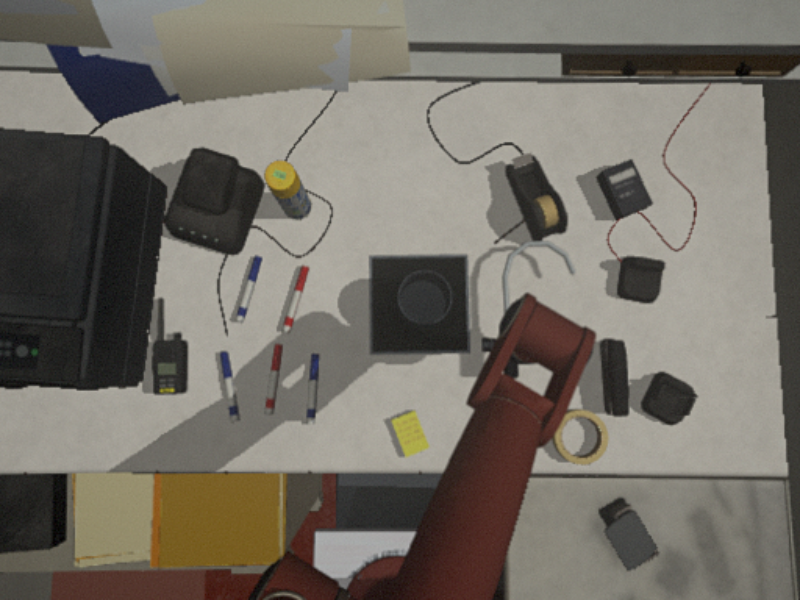

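The hook is over its old, free spot and the cup stands on the mat at (425,297). I'll lower the hook, release it and rise.

Emit:
carry_out:
  rows:
    - [0,0,0,0,0,0.06,1]
    - [0,0,0,0,0,0.11,1]
    - [0,0,0,0,0,0.13,1]
    - [0,0,0,0,0,0.145,1]
    - [0,0,0,0,0,0.145,1]

```text
t: 10.4
tool_pos: [0.5034, -0.2084, 0.0089]
tool_rot: [-3.141, -0.061, 0.0]
contact_force: [0.0, -0.4, -1.7]
opening: 0.0224
grip_force: 89.5
```

Emit:
carry_out:
  rows:
    - [0,0,0,0,0,0,0.2]
    - [0,0,0,0,0,0,-0.3]
    - [0,0,0,0,0,0,-0.3]
    - [0,0,0,0,0,-0.06,-0.3]
    - [0,0,0,0,0,-0.2,-0.3]

```text
t: 10.9
tool_pos: [0.5006, -0.2068, 0.0661]
tool_rot: [-3.137, -0.061, 0.011]
contact_force: [1.1, -0.4, 0.9]
opening: 0.0556
grip_force: 0.0
```

Emit:
carry_out:
  rows:
    - [0,0,0,0,0,-0.15,-0.3]
    - [0,0,0,0,0,-0.3,-0.3]
    - [0,0,0,0,0,-0.45,-0.3]
    - [0,0,0,0,0,-0.6,-0.3]
    - [0,0,0,0,0,-0.6,-0.3]

```text
t: 11.4
tool_pos: [0.5068, -0.2103, 0.2589]
tool_rot: [3.133, 0.061, 0.021]
contact_force: [0.8, -0.5, 0.4]
opening: 0.0554
grip_force: 0.0
```

```bash
python3 - <<'E'
from h import *
o=get_obs();print(o['t'],o['tool_pos'],o['tool_rot'],o['opening'],o['q'])
im=snap('top');np.save('t8.npy',im,allow_pickle=True)
s=1/1.5625
P=lambda L,z:ray(im,np.array(L)*s,z).round(4).tolist()
print('cup rim L R back front',P([(397,297),(453,297),(425,271),(425,325)],.115))
hsv=cv2.cvtColor(im['img'],cv2.COLOR_BGR2HSV)
m=((hsv[...,1]>110)).astype('u1')
m[:int(245*s)]=0;m[int(430*s):]=0;m[:,:int(200*s)]=0;m[:,int(345*s):]=0
n,l,st,c=cv2.connectedComponentsWithStats(m)
for i in range(1,n):
  if st[i,4]>8: print(c[i]/s,st[i,4],im['img'][l==i].mean(0).round(),ray(im,[c[i]],.012)[0].round(3))
w=snap('wrist','w8')
E
```

```text
11.4 [ 0.50682064 -0.21034762  0.25890235] [3.13254548 0.06098596 0.02145756] 0.05539339566512966 [-5.29028972e-01 -1.55896810e-01  1.76809635e+00 -9.30130202e-06
  1.51333599e+00  1.00283573e+00]
cup rim L R back front [[0.5847, 0.0065, 0.115], [0.5857, -0.0954, 0.115], [0.6331, -0.0442, 0.115], [0.5342, -0.0446, 0.115]]
[254.40972222 268.71527778] 45 [97. 54. 48.] [0.651 0.289 0.012]
[301.26811594 278.39673913] 69 [ 51.  53. 133.] [0.633 0.196 0.012]
[241.58653846 310.9375    ] 13 [96. 52. 47.] [0.567 0.311 0.012]
[288.02083333 320.8984375 ] 24 [ 46.  49. 117.] [0.548 0.22  0.012]
[275.92905405 357.47466216] 74 [ 44.  47. 107.] [0.476 0.241 0.012]
[314.27083333 369.89583333] 30 [98. 56. 51.] [0.453 0.166 0.012]
[269.59134615 402.82451923] 26 [ 48.  51. 134.] [0.389 0.25  0.012]
[311.328125 412.5     ] 12 [102.  59.  53.] [0.371 0.169 0.012]
```

View pics/w8.png

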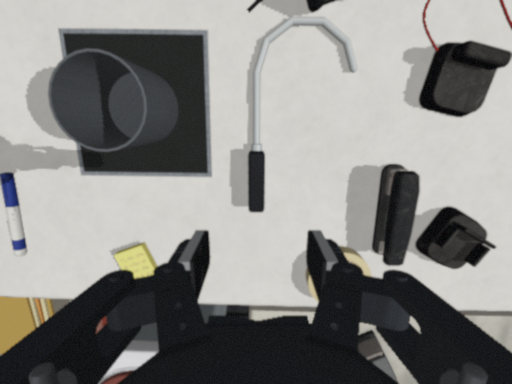

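The hook lies flat and the cup stands at (0.585, -0.045), with its near rim at (98,150) px in the wrist view. Next are the markers, starting with the nearest blue one.

Emit:
carry_out:
  rows:
    - [0,0,0,-0.01,-0.15,0,-0.2]
    - [0,0,0,-0.02,-0.3,0,-0.2]
    - [0,0,0,-0.04,-0.45,0,-0.2]
    - [0,0,0,-0.05,-0.6,0,-0.2]
    - [0,0,0,-0.06,-0.75,0,-0.2]

```text
t: 12.0
tool_pos: [0.4752, 0.0174, 0.2468]
tool_rot: [-3.14, -0.06, 0.005]
contact_force: [1.4, 0.0, 0.1]
opening: 0.0512
grip_force: 0.0
```

Emit:
carry_out:
  rows:
    - [0,0,0.01,-0.01,-0.15,0,-0.2]
    - [0,0,0.02,-0.02,-0.3,0,-0.2]
    - [0,0,0.023,-0.03,-0.45,0,-0.2]
    - [0,0,0.023,-0.034,-0.508,0,-0.2]
    - [0,0,0.023,-0.034,-0.508,0,-0.2]

```text
t: 12.5
tool_pos: [0.4591, 0.1695, 0.2468]
tool_rot: [3.141, -0.046, -0.006]
contact_force: [0.4, -0.6, -0.4]
opening: 0.0515
grip_force: 0.0
```

```bash
cat > mk.py <<'E'
from h import *
import sys
from scipy.spatial.transform import Rotation as Ro
def yaw(o):
    R=Ro.from_rotvec(o['tool_rot']).as_matrix();return np.degrees(np.arctan2(R[1,0],R[0,0]))
def markers(im):
    """coloured bits (cap, end ring) paired into markers: middle, angle deg of axis (towards +x world)"""
    hsv=cv2.cvtColor(im['img'],cv2.COLOR_BGR2HSV);H,S=hsv[...,0],hsv[...,1]
    out=[]
    for nm,m in(('blue',(abs(H.astype(int)-118)<14)&(S>90)),('red',((H<8)|(H>172))&(S>90))):
        n,l,st,c=cv2.connectedComponentsWithStats(m.astype('u1'))
        b=[]
        for i in range(1,n):
            if st[i,4]<6: continue
            ys,xs=np.where(l==i);W=ray(im,np.c_[xs,ys],.012)[:,:2]
            mu=W.mean(0);u=np.linalg.svd(W-mu,full_matrices=False)[2][0];t=(W-mu)@u
            L=np.ptp(t)
            if L>.075 or not(.3<mu[0]<.75 and .1<mu[1]<.42): continue
            b.append((mu,L,st[i,4]))
        for i in range(len(b)):
            for j in range(len(b)):
                dd=np.linalg.norm(b[i][0]-b[j][0])
                if b[i][1]>b[j][1]+.01 and .06<dd<.115:
                    u=(b[i][0]-b[j][0])/dd
                    mid=b[i][0]+u*b[i][1]/2-u*.068
                    v=u if u[0]>0 else -u
                    out.append((nm,mid,np.degrees(np.arctan2(v[1],v[0])),dd))
    return out
if __name__=='__main__':
    o=get_obs();print(round(o['t'],1),o['tool_pos'].round(4),'yaw',yaw(o).round(2),'open',round(o['opening'],4))
    for n in sys.argv[1:]:
        im=snap(n,'last_'+n)
        for r in markers(im): print(n,r[0],r[1].round(4),'ang',r[2].round(1),'d',round(r[3],3))
E
python3 mk.py wrist top
```

```text
12.5 [0.4591 0.1695 0.2468] yaw -1.68 open 0.0515
wrist blue [0.6066 0.2993] ang -14.6 d 0.087
wrist blue [0.4162 0.1672] ang -2.4 d 0.091
wrist blue [0.504  0.3258] ang -14.5 d 0.108
wrist blue [0.4201 0.3276] ang 12.1 d 0.09
wrist red [0.5932 0.2056] ang -15.4 d 0.09
wrist red [0.5183 0.2267] ang -16.3 d 0.074
wrist red [0.435  0.2433] ang -6.3 d 0.09
top blue [0.6076 0.3009] ang -14.6 d 0.087
```

View pics/last_wrist.png

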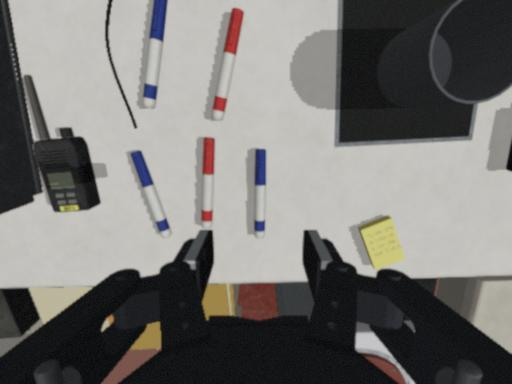

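The wrist view shows all five markers. The target, the blue one at (260,150)–(260,236), measures mid (0.416, 0.167) at -2.4°, matching the top view.

Emit:
carry_out:
  rows:
    - [0,0,0.004,0.007,0.015,0.16,-0.2]
    - [0,0,0.004,0.007,0.015,0.32,-0.2]
    - [0,0,0.004,0.007,0.015,0.48,-0.2]
    - [0,0,0.004,0.007,0.015,0.62,-0.2]
    - [0,0,0.004,0.007,0.015,0.75,-0.2]
  force: 40

```text
t: 13.1
tool_pos: [0.4616, 0.1613, 0.0213]
tool_rot: [3.14, -0.076, -0.003]
contact_force: [0.1, -0.4, -0.1]
opening: 0.0512
grip_force: 0.0
```

Emit:
carry_out:
  rows:
    - [0,0,0,0,0,0.05,-0.2]
    - [0,0,0,0,0,0.066,-0.2]
    - [0,0,0,0,0,0.066,1]
    - [0,0,0,0,0,0.066,1]
    - [0,0,0,0,0,0.066,1]

```text
t: 13.6
tool_pos: [0.464, 0.1631, 0.006]
tool_rot: [-3.14, 0.073, -0.005]
contact_force: [0.0, 1.0, 0.1]
opening: 0.016
grip_force: 41.5
```

Emit:
carry_out:
  rows:
    - [0,0,0,0,0,0,1]
    - [0,0,0,0,0,-0.1,1]
    - [0,0,0,0,0,-0.25,1]
    - [0,0,0,0,0,-0.4,1]
    - [0,0,0,0,0,-0.55,1]

```text
t: 14.1
tool_pos: [0.4623, 0.1631, 0.1715]
tool_rot: [-3.141, 0.072, -0.002]
contact_force: [1.2, 0.5, -0.6]
opening: 0.0158
grip_force: 41.4
```

Emit:
carry_out:
  rows:
    - [0,0,0,0,0,-0.15,1]
    - [0,0,0,0,0,-0.3,1]
    - [0,0,0,0,0,-0.3,1]

```text
t: 14.4
tool_pos: [0.466, 0.1639, 0.2686]
tool_rot: [-3.137, 0.072, -0.024]
contact_force: [0.3, 0.2, 0.3]
opening: 0.0161
grip_force: 41.4
```

Emit:
carry_out:
  rows:
    - [0,0,0,0.08,0.11,0,1]
    - [0,0,0,0.16,0.22,0,1]
    - [0,0,0,0.24,0.33,-0.03,1]
    - [0,0,0,0.32,0.45,-0.06,1]
    - [0,0,0,0.4,0.56,-0.1,1]

```text
t: 14.9
tool_pos: [0.5749, -0.0118, 0.2886]
tool_rot: [-3.141, 0.072, 0.002]
contact_force: [0.4, 0.8, 0.7]
opening: 0.0158
grip_force: 41.4
```

Emit:
carry_out:
  rows:
    - [0,0.04,0,0.08,0.116,0,1]
    - [0,0.08,0,0.08,0.116,0,1]
    - [0,0.12,0,0.08,0.116,0,1]
    - [0,0.16,0,0.08,0.116,0,1]
    - [0,0.2,0,0.08,0.116,0,1]

```text
t: 15.4
tool_pos: [0.597, -0.0463, 0.2897]
tool_rot: [2.97, -0.069, 0.975]
contact_force: [0.1, 0.7, -0.3]
opening: 0.0161
grip_force: 41.4
```

Emit:
carry_out:
  rows:
    - [0,0.04,0,0,0,0,1]
    - [0,0.08,0,0,0,0,1]
    - [0,0.12,0,0,0,0,1]
    - [0,0.133,0,0,0,0,1]
    - [0,0.133,0,0,0,0,1]

```text
t: 15.9
tool_pos: [0.5955, -0.0457, 0.2859]
tool_rot: [2.705, -0.063, 1.553]
contact_force: [-0.3, -0.5, 0.0]
opening: 0.0161
grip_force: 41.4
```

```bash
cat > st.py <<'E'
from h import *
from mk import *
o=get_obs();R=Ro.from_rotvec(o['tool_rot']).as_matrix()
G=o['tool_pos']-R[:,2]*.005
print('t',o['t'],'tcp',o['tool_pos'].round(4),'q',o['q'].round(2),'open',o['opening'].round(4) if hasattr(o['opening'],'round') else o['opening'])
print('x',R[:,0].round(3),'y',R[:,1].round(3),'z',R[:,2].round(3),'tilt',np.degrees(np.arccos(-R[2,2])).round(1))
print('marker bottom',(G-R[:,0]*.113).round(3),'top',(G+R[:,0]*.023).round(3))
E
python3 st.py; python3 - <<'E'
from h import *
s=snap('scene');t=snap('top')
cv2.imwrite('pics/c9.png',np.hstack([cv2.resize(s['img'][80:280,130:330],(400,400)),cv2.resize(t['img'][100:260,200:360],(400,400))]))
E
```

```text
t 15.9 tcp [ 0.5955 -0.0457  0.2859] q [-0.31 -0.62  2.3   0.49  0.49  0.99] open 0.01611325436361681
x [ 0.503 -0.024  0.864] y [-0.046 -0.999 -0.001] z [ 0.863 -0.039 -0.504] tilt 59.7
marker bottom [ 0.534 -0.043  0.191] top [ 0.603 -0.046  0.308]
```

View pics/c9.png

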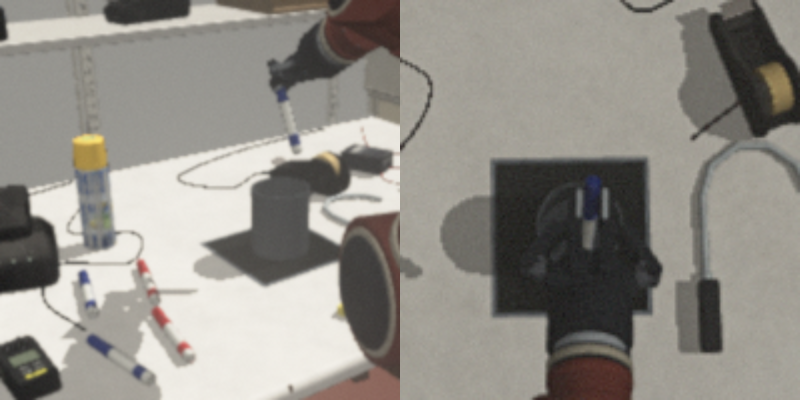

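The marker hangs at a 60° tilt over the cup, top at (593,185) in the right pane and cup centred at (580,220). I'll insert and release it.

Emit:
carry_out:
  rows:
    - [0,0,0,0.05,0,0.086,1]
    - [0,0,0,-0.05,0,0.13,1]
    - [0,0,0,-0.15,0,0.175,1]
    - [0,0,0,-0.25,0,0.22,1]
    - [0,0,0,-0.33,0,0.257,1]

```text
t: 16.5
tool_pos: [0.6146, -0.0468, 0.1642]
tool_rot: [2.701, -0.061, 1.557]
contact_force: [-0.7, 1.0, 0.1]
opening: 0.016
grip_force: 41.4
```

Emit:
carry_out:
  rows:
    - [0,0,0,-0.04,0,0.018,1]
    - [0,0,0,-0.071,0,0.035,1]
    - [0,0,0,-0.071,0,0.035,1]
    - [0,0,0,-0.071,0,0.035,0.3]
    - [0,0,0,-0.071,0,0.035,0.3]

```text
t: 17.0
tool_pos: [0.6137, -0.0471, 0.1432]
tool_rot: [2.699, -0.061, 1.561]
contact_force: [0.2, -0.2, 0.8]
opening: 0.0299
grip_force: 0.0
```

Emit:
carry_out:
  rows:
    - [0,0,0,0,0,0,0.3]
    - [0,0,0,0.1,0,-0.06,0.3]
    - [0,0,0,0.22,0,-0.13,0.3]
    - [0,0,0,0.34,0,-0.2,0.3]
    - [0,0,0,0.46,0,-0.27,0.3]

```text
t: 17.5
tool_pos: [0.6108, -0.0467, 0.2902]
tool_rot: [2.703, -0.064, 1.553]
contact_force: [0.9, -0.2, -0.6]
opening: 0.0299
grip_force: 0.0
```

```bash
python3 st.py; python3 - <<'E'
from h import *
s=snap('scene');t=snap('top')
cv2.imwrite('pics/c10.png',np.hstack([cv2.resize(s['img'][80:280,130:330],(400,400)),cv2.resize(t['img'][100:260,200:360],(400,400))]))
E
```

```text
t 17.5 tcp [ 0.6108 -0.0467  0.2902] q [-0.3  -0.57  2.26  0.49  0.47  1.  ] open 0.02985379593901441
x [ 0.503 -0.024  0.864] y [-0.047 -0.999  0.   ] z [ 0.863 -0.041 -0.503] tilt 59.8
marker bottom [ 0.55  -0.044  0.195] top [ 0.618 -0.047  0.313]
```

View pics/c10.png

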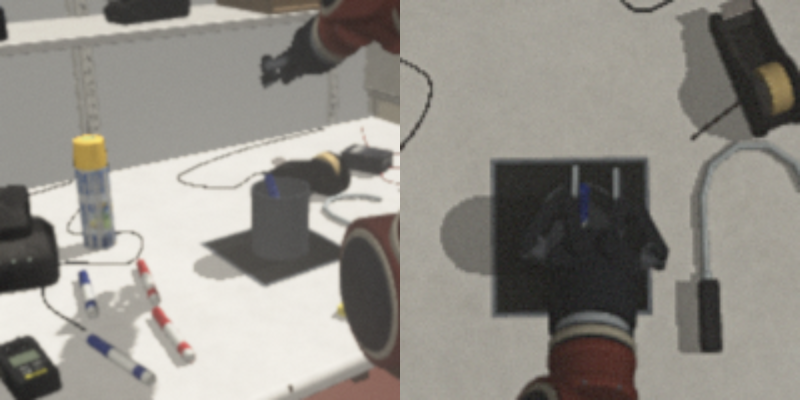

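The first marker stands in the cup, its blue end showing at (270,187) left and (585,200) right. A small planner will print the numbers from here on.

```bash
cat > plan.py <<'E'
# python3 plan.py "x y z yaw tilt" ... : chained waypoints -> end value of each 5-row call (turn/pi, shift/.3), start = measured pose
from mk import *
def pose(x,y,z,yw,tl): return np.array([x,y,z]),Ro.from_euler('z',yw,degrees=True)*Ro.from_euler('x',180,degrees=True)*Ro.from_euler('y',tl,degrees=True)
if __name__=='__main__':
    o=get_obs();p,R=o['tool_pos'],Ro.from_rotvec(o['tool_rot'])
    for w in sys.argv[1:]:
        P,Q=pose(*map(float,w.split()));rv=(R.inv()*Q).as_rotvec()
        n=int(np.ceil(max(np.linalg.norm(P-p)/.046,np.degrees(np.linalg.norm(rv))/8.2)-1e-6));k=0
        print('to',w,'rows',n)
        while k<n:
            m=min(5,n-k);k2=k+m
            A=R*Ro.from_rotvec(rv*k/n);B=R*Ro.from_rotvec(rv*k2/n)
            print('  ',m,'rows ->',np.r_[(A.inv()*B).as_rotvec()/np.pi,A.inv().apply((P-p)*m/n)/.3].round(3).tolist());k=k2
        p,R=P,Q
E
python3 plan.py ".48 .238 .25 -6.3 0" ".48 .238 .03 -6.3 0"; python3 - <<'E'
from h import *;from mk import markers
for r in markers(snap('top')): print(r)
E
```

```text
to .48 .238 .25 -6.3 0 rows 8
   5 rows -> [-0.006, -0.212, 0.012, -0.246, -0.582, -0.217]
   3 rows -> [-0.003, -0.127, 0.007, -0.21, -0.341, -0.013]
to .48 .238 .03 -6.3 0 rows 5
   5 rows -> [0.0, 0.0, 0.0, 0.0, -0.0, 0.733]
('blue', array([0.4184204 , 0.33087977]), np.float64(12.81612537064735), np.float64(0.09058618404151932))
('red', array([0.59142007, 0.20767292]), np.float64(-15.266982186015632), np.float64(0.08880450638575245))
('red', array([0.51863578, 0.22819154]), np.float64(-16.4459221605145), np.float64(0.07377576824503382))
('red', array([0.43426475, 0.24512015]), np.float64(-6.244991496272198), np.float64(0.08883582421656872))
```

Emit:
carry_out:
  rows:
    - [-0.001,-0.042,0.002,-0.05,-0.116,-0.043,0]
    - [-0.002,-0.085,0.005,-0.1,-0.233,-0.087,-0.2]
    - [-0.004,-0.127,0.007,-0.148,-0.35,-0.13,-0.2]
    - [-0.005,-0.17,0.01,-0.197,-0.466,-0.174,-0.2]
    - [-0.006,-0.212,0.012,-0.246,-0.582,-0.217,-0.2]

```text
t: 18.15
tool_pos: [0.5252, 0.134, 0.259]
tool_rot: [3.076, -0.134, 0.592]
contact_force: [0.4, -0.3, -0.3]
opening: 0.0513
grip_force: 0.0
```

Emit:
carry_out:
  rows:
    - [-0.001,-0.042,0.002,-0.07,-0.114,-0.004,-0.2]
    - [-0.002,-0.085,0.005,-0.14,-0.228,-0.009,-0.2]
    - [-0.003,-0.127,0.007,-0.21,-0.341,-0.013,-0.2]
    - [-0.003,-0.127,0.007,-0.21,-0.341,-0.013,-0.2]

```text
t: 18.55
tool_pos: [0.475, 0.242, 0.2369]
tool_rot: [-3.132, 0.165, 0.033]
contact_force: [-0.0, -0.5, -1.0]
opening: 0.0515
grip_force: 0.0
```

```bash
python3 mk.py wrist; python3 plan.py ".4794 .2384 .003 -6.3 0"
```

```text
18.6 [0.475  0.242  0.2369] yaw -6.03 open 0.0515
wrist blue [0.612  0.2983] ang -14.5 d 0.09
wrist blue [0.5036 0.3261] ang -14.3 d 0.108
wrist blue [0.4204 0.3275] ang 12.4 d 0.091
wrist red [0.5933 0.2057] ang -15.3 d 0.09
wrist red [0.5185 0.2267] ang -16.3 d 0.073
wrist red [0.4354 0.2434] ang -6.4 d 0.091
to .4794 .2384 .003 -6.3 0 rows 6
   5 rows -> [-0.001, 0.005, 0.001, 0.024, 0.007, 0.651]
   1 rows -> [-0.0, 0.001, 0.0, 0.003, 0.001, 0.13]
```

Emit:
carry_out:
  rows:
    - [0,0,0.001,0.02,0.008,0.15,-0.2]
    - [0,0.003,0.001,0.025,0.008,0.3,-0.2]
    - [0,0.003,0.001,0.027,0.008,0.45,-0.2]
    - [0,0.003,0.001,0.027,0.008,0.6,-0.2]
    - [0,0.003,0.001,0.027,0.008,0.72,-0.2]

```text
t: 19.1
tool_pos: [0.4791, 0.236, 0.0211]
tool_rot: [-3.132, 0.177, 0.009]
contact_force: [0.0, 0.6, 0.1]
opening: 0.051
grip_force: 0.0
```

Emit:
carry_out:
  rows:
    - [0,0,0,0,0,0.05,-0.2]
    - [0,0,0,0,0,0.068,-0.2]
    - [0,0,0,0,0,0.068,1]
    - [0,0,0,0,0,0.068,1]
    - [0,0,0,0,0,0.068,1]

```text
t: 19.6
tool_pos: [0.4827, 0.2383, 0.006]
tool_rot: [-3.13, 0.175, 0.0]
contact_force: [0.6, 0.0, 0.5]
opening: 0.0159
grip_force: 40.4
```

Emit:
carry_out:
  rows:
    - [0,0,0,0,0,0,1]
    - [0,0,0,0,0,-0.1,1]
    - [0,0,0,0,0,-0.25,1]
    - [0,0,0,0,0,-0.4,1]
    - [0,0,0,0,0,-0.55,1]

```text
t: 20.1
tool_pos: [0.4809, 0.2367, 0.1705]
tool_rot: [-3.131, 0.175, 0.007]
contact_force: [0.5, -0.6, -0.6]
opening: 0.0161
grip_force: 40.3
```

Emit:
carry_out:
  rows:
    - [0,0,0,0,0,-0.15,1]
    - [0,0,0,0,0,-0.3,1]
    - [0,0,0,0,0,-0.3,1]

```text
t: 20.4
tool_pos: [0.4851, 0.2375, 0.268]
tool_rot: [-3.126, 0.175, -0.015]
contact_force: [0.0, 0.0, 1.3]
opening: 0.0164
grip_force: 40.3
```

```bash
python3 st.py; python3 plan.py ".61 -.025 .29 -4 60" ".627 -.025 .31 -4 60" ".618 -.025 .16 -4 60" ; python3 - <<'E'
from h import *
im=snap('top');np.save('t11.npy',im,allow_pickle=True)
g=im['img'].astype(int);m=(g[...,0]-g[...,2]>25)
ys,xs=np.where(m);W=ray(im,np.c_[xs,ys],.12);k=(abs(W[:,0]-.585)<.08)&(abs(W[:,1]+.045)<.07);print(k.sum(),W[k].mean(0),W[k].min(0),W[k].max(0))
E
```

```text
t 20.4 tcp [0.4851 0.2375 0.268 ] q [ 0.31 -0.18  1.77  0.01  1.53  2.  ] open 0.01641202532494168
x [ 0.994 -0.112  0.009] y [-0.111 -0.994 -0.012] z [ 0.01  0.01 -1.  ] tilt 0.8
marker bottom [0.373 0.25  0.272] top [0.508 0.235 0.273]
to .61 -.025 .29 -4 60 rows 8
   5 rows -> [0.002, 0.206, -0.009, 0.32, 0.514, -0.049]
   3 rows -> [0.001, 0.124, -0.005, 0.164, 0.314, 0.088]
to .627 -.025 .31 -4 60 rows 1
   1 rows -> [0.0, 0.0, 0.0, 0.086, -0.004, 0.016]
to .618 -.025 .16 -4 60 rows 4
   4 rows -> [0.0, 0.0, 0.0, -0.448, 0.002, 0.224]
41 [ 0.61380589 -0.04727866  0.12      ] [ 0.59051119 -0.05251602  0.12      ] [ 0.63355724 -0.04113133  0.12      ]
```

```bash
python3 plan.py ".625 -.020 .30 -5 60" ".618 -.020 .155 -5 60"
```

```text
to .625 -.020 .30 -5 60 rows 8
   5 rows -> [0.001, 0.208, -0.005, 0.353, 0.498, -0.079]
   3 rows -> [0.001, 0.125, -0.003, 0.192, 0.303, 0.089]
to .618 -.020 .155 -5 60 rows 4
   4 rows -> [0.0, 0.0, 0.0, -0.43, 0.002, 0.222]
```

Emit:
carry_out:
  rows:
    - [0,0.042,-0.001,0.07,0.1,-0.016,1]
    - [0,0.083,-0.002,0.14,0.2,-0.032,1]
    - [0.001,0.125,-0.003,0.21,0.3,-0.047,1]
    - [0.001,0.166,-0.004,0.28,0.4,-0.063,1]
    - [0.001,0.208,-0.005,0.353,0.498,-0.079,1]

```text
t: 20.95
tool_pos: [0.5701, 0.0748, 0.2797]
tool_rot: [2.946, -0.142, 0.997]
contact_force: [0.2, -0.0, -0.2]
opening: 0.0164
grip_force: 40.3
```

Emit:
carry_out:
  rows:
    - [0,0.042,-0.001,0.064,0.1,0.03,1]
    - [0,0.083,-0.002,0.128,0.2,0.06,1]
    - [0.001,0.125,-0.003,0.192,0.303,0.089,1]
    - [0.001,0.125,-0.003,0.192,0.303,0.089,1]

```text
t: 21.35
tool_pos: [0.6212, -0.0237, 0.2875]
tool_rot: [2.687, -0.124, 1.53]
contact_force: [0.1, -0.5, -1.1]
opening: 0.0162
grip_force: 40.3
```

```bash
python3 st.py;  python3 plan.py ".625 -.020 .28 -5 60" ".618 -.020 .155 -5 60"
```

```text
t 21.35 tcp [ 0.6212 -0.0237  0.2875] q [-0.2  -0.54  2.24  0.23  0.42  1.31] open 0.016223362768897954
x [ 0.509 -0.046  0.86 ] y [-0.093 -0.996  0.001] z [ 0.856 -0.08  -0.511] tilt 59.3
marker bottom [ 0.559 -0.018  0.193] top [ 0.629 -0.024  0.31 ]
to .625 -.020 .28 -5 60 rows 1
   1 rows -> [0.002, 0.004, -0.001, -0.016, -0.013, 0.023]
to .618 -.020 .155 -5 60 rows 3
   3 rows -> [0.0, 0.0, 0.0, -0.372, 0.002, 0.188]
```

Emit:
carry_out:
  rows:
    - [0,0,0,-0.016,-0.013,0.023,1]
    - [0,0,0,-0.11,-0.013,0.07,1]
    - [0,0,0,-0.2,-0.012,0.117,1]
    - [0,0,0,-0.3,-0.012,0.165,1]
    - [0,0,0,-0.388,-0.011,0.211,1]

```text
t: 21.85
tool_pos: [0.6199, -0.016, 0.1615]
tool_rot: [2.683, -0.112, 1.54]
contact_force: [2.3, -2.0, 1.2]
opening: 0.0159
grip_force: 40.2
```

Emit:
carry_out:
  rows:
    - [0,0,0,0,0,0,1]
    - [0,0,0,0,0,0,1]
    - [0,0,0,0,0,0,0.3]
    - [0,0,0,0,0,0,0.3]
    - [0,0,0,0,0,0,0.3]

```text
t: 22.35
tool_pos: [0.6202, -0.0171, 0.164]
tool_rot: [2.682, -0.116, 1.543]
contact_force: [-0.6, 0.8, 0.3]
opening: 0.0297
grip_force: 0.0
```

Emit:
carry_out:
  rows:
    - [0,0,0,0.1,0,-0.06,0.3]
    - [0,0,0,0.2,0,-0.12,0.3]
    - [0,0,0,0.3,0,-0.18,0.3]
    - [0,0,0,0.4,0,-0.24,0.3]
    - [0,0,0,0.4,0,-0.24,0.3]

```text
t: 22.85
tool_pos: [0.6201, -0.0175, 0.3128]
tool_rot: [2.671, -0.116, 1.558]
contact_force: [0.4, -0.1, 0.6]
opening: 0.0297
grip_force: 0.0
```

```bash
cat > cup.py <<'E'
from h import *; from mk import *
im=snap('top');g=im['img'].astype(int)
for nm,m in(('blue',g[...,0]-g[...,2]>25),('red',g[...,2]-g[...,0]>40)):
    ys,xs=np.where(m);W=ray(im,np.c_[xs,ys],.12);k=(abs(W[:,0]-.59)<.08)&(abs(W[:,1]+.045)<.065)
    if k.any(): print('cup',nm,k.sum(),W[k].mean(0).round(3),W[k].min(0).round(3),W[k].max(0).round(3))
for r in markers(im): print('top',r[0],r[1].round(4),r[2].round(1),round(r[3],3))
E
python3 cup.py; python3 plan.py ".466 .339 .24 12.4 0"; python3 st.py
```

```text
cup blue 6 [ 0.621 -0.035  0.12 ] [ 0.613 -0.036  0.12 ] [ 0.625 -0.033  0.12 ]
cup red 39 [ 0.614 -0.021  0.12 ] [ 0.596 -0.027  0.12 ] [ 0.628 -0.013  0.12 ]
top blue [0.6091 0.3012] -15.3 0.087
top blue [0.5023 0.3277] -13.1 0.113
top blue [0.4135 0.3282] 12.3 0.084
top red [0.5916 0.2077] -15.1 0.089
to .466 .339 .24 12.4 0 rows 9
   5 rows -> [0.029, -0.184, -0.049, -0.277, -0.632, -0.233]
   4 rows -> [0.023, -0.147, -0.039, -0.198, -0.548, -0.012]
t 22.9 tcp [ 0.6191 -0.0172  0.3082] q [-0.19 -0.57  2.23  0.2   0.44  1.34] open 0.02979549313110225
x [ 0.496 -0.041  0.867] y [-0.088 -0.996  0.003] z [ 0.864 -0.078 -0.498] tilt 60.2
marker bottom [ 0.559 -0.012  0.213] top [ 0.626 -0.018  0.331]
```

Emit:
carry_out:
  rows:
    - [0.006,-0.037,-0.01,-0.055,-0.126,-0.047,0]
    - [0.012,-0.074,-0.02,-0.111,-0.253,-0.093,-0.2]
    - [0.017,-0.11,-0.029,-0.166,-0.379,-0.14,-0.2]
    - [0.023,-0.147,-0.039,-0.222,-0.506,-0.186,-0.2]
    - [0.029,-0.184,-0.049,-0.277,-0.632,-0.233,-0.2]

```text
t: 23.4
tool_pos: [0.5311, 0.1823, 0.2641]
tool_rot: [3.038, 0.145, 0.703]
contact_force: [1.5, 0.7, 0.5]
opening: 0.0515
grip_force: 0.0
```

Emit:
carry_out:
  rows:
    - [0.006,-0.037,-0.01,-0.05,-0.137,-0.003,-0.2]
    - [0.012,-0.074,-0.02,-0.1,-0.274,-0.006,-0.2]
    - [0.017,-0.11,-0.029,-0.149,-0.411,-0.009,-0.2]
    - [0.023,-0.147,-0.039,-0.198,-0.548,-0.012,-0.2]
    - [0.023,-0.147,-0.039,-0.198,-0.548,-0.012,-0.2]

```text
t: 23.9
tool_pos: [0.4628, 0.3419, 0.2312]
tool_rot: [-3.121, -0.349, 0.024]
contact_force: [0.1, -0.6, -1.3]
opening: 0.0511
grip_force: 0.0
```

```bash
python3 mk.py wrist; python3 plan.py ".4643 .337 .0025 12.4 0"
```

```text
23.9 [0.4628 0.3419 0.2312] yaw 12.77 open 0.0511
wrist blue [0.6121 0.2987] ang -14.5 d 0.089
wrist blue [0.5036 0.3265] ang -14.3 d 0.109
wrist blue [0.4192 0.3281] ang 12.2 d 0.09
wrist red [0.5942 0.2059] ang -15.4 d 0.089
to .4643 .337 .0025 12.4 0 rows 5
   5 rows -> [-0.0, 0.004, 0.002, 0.01, 0.012, 0.765]
```

Emit:
carry_out:
  rows:
    - [0,0.002,0.002,0.005,0.01,0.15,-0.2]
    - [0,0.003,0.002,0.008,0.01,0.3,-0.2]
    - [0,0.003,0.002,0.008,0.01,0.45,-0.2]
    - [0,0.003,0.002,0.008,0.01,0.59,-0.2]
    - [0,0.003,0.002,0.008,0.01,0.7,-0.2]

```text
t: 24.45
tool_pos: [0.4641, 0.3349, 0.0226]
tool_rot: [-3.122, -0.331, -0.0]
contact_force: [-0.0, 0.5, -0.8]
opening: 0.0512
grip_force: 0.0
```

Emit:
carry_out:
  rows:
    - [0,0,0,0,0,0.05,-0.2]
    - [0,0,0,0,0,0.068,-0.2]
    - [0,0,0,0,0,0.068,1]
    - [0,0,0,0,0,0.068,1]
    - [0,0,0,0,0,0.068,1]

```text
t: 24.95
tool_pos: [0.4675, 0.338, 0.0078]
tool_rot: [-3.119, -0.333, -0.01]
contact_force: [0.7, 0.3, 0.4]
opening: 0.0163
grip_force: 40.3
```

Emit:
carry_out:
  rows:
    - [0,0,0,0,0,0,1]
    - [0,0,0,0,0,-0.1,1]
    - [0,0,0,0,0,-0.25,1]
    - [0,0,0,0,0,-0.4,1]
    - [0,0,0,0,0,-0.55,1]

```text
t: 25.45
tool_pos: [0.465, 0.3364, 0.1722]
tool_rot: [-3.12, -0.333, -0.004]
contact_force: [1.2, 0.0, 0.5]
opening: 0.016
grip_force: 40.3
```

Emit:
carry_out:
  rows:
    - [0,0,0,0,0,-0.15,1]
    - [0,0,0,0,0,-0.3,1]
    - [0,0,0,0,0,-0.3,1]

```text
t: 25.75
tool_pos: [0.4683, 0.338, 0.27]
tool_rot: [-3.114, -0.333, -0.026]
contact_force: [-0.8, 0.8, 0.6]
opening: 0.016
grip_force: 40.3
```

```bash
python3 st.py;  python3 plan.py ".625 -.071 .29 -5 60"; python3 cup.py
```

```text
t 25.75 tcp [0.4683 0.338  0.27  ] q [ 0.5  -0.09  1.69  0.    1.52  1.85] open 0.01601601192022973
x [0.977 0.211 0.018] y [ 0.211 -0.977 -0.008] z [ 0.016  0.011 -1.   ] tilt 1.1
marker bottom [0.358 0.314 0.273] top [0.491 0.343 0.275]
to .625 -.071 .29 -5 60 rows 10
   5 rows -> [-0.026, 0.163, 0.042, 0.112, 0.721, -0.037]
   5 rows -> [-0.026, 0.163, 0.042, 0.191, 0.698, 0.103]
cup blue 38 [ 0.611 -0.041  0.12 ] [ 0.59  -0.044  0.12 ] [ 0.628 -0.033  0.12 ]
cup red 39 [ 0.614 -0.021  0.12 ] [ 0.593 -0.027  0.12 ] [ 0.628 -0.016  0.12 ]
top blue [0.6084 0.3006] -14.2 0.089
top red [0.5914 0.2077] -15.2 0.089
```

Emit:
carry_out:
  rows:
    - [-0.005,0.033,0.008,0.022,0.144,-0.007,1]
    - [-0.01,0.065,0.017,0.045,0.288,-0.015,1]
    - [-0.016,0.098,0.025,0.067,0.433,-0.022,1]
    - [-0.021,0.13,0.034,0.09,0.577,-0.03,1]
    - [-0.026,0.163,0.042,0.112,0.721,-0.037,1]

```text
t: 26.3
tool_pos: [0.5434, 0.1304, 0.2696]
tool_rot: [3.01, 0.115, 0.805]
contact_force: [0.5, -0.3, -1.2]
opening: 0.0158
grip_force: 40.3
```

Emit:
carry_out:
  rows:
    - [-0.005,0.033,0.008,0.038,0.14,0.02,1]
    - [-0.01,0.065,0.017,0.076,0.279,0.041,1]
    - [-0.016,0.098,0.025,0.115,0.419,0.062,1]
    - [-0.021,0.13,0.034,0.153,0.558,0.082,1]
    - [-0.026,0.163,0.042,0.191,0.698,0.103,1]

```text
t: 26.8
tool_pos: [0.6203, -0.0693, 0.2791]
tool_rot: [2.695, -0.104, 1.518]
contact_force: [1.9, 2.6, 0.7]
opening: 0.016
grip_force: 40.3
```

Emit:
carry_out:
  rows:
    - [0,0,0,0,0,0,1]
    - [0,0,0,0,0,0,1]

```text
t: 27.0
tool_pos: [0.6201, -0.0679, 0.2779]
tool_rot: [2.702, -0.103, 1.51]
contact_force: [0.2, 0.2, -0.2]
opening: 0.0162
grip_force: 40.3
```

```bash
python3 st.py;  python3 plan.py ".625 -.071 .28 -5 60" ".618 -.071 .155 -5 60"
```

```text
t 27.0 tcp [ 0.6201 -0.0679  0.2779] q [-0.32 -0.52  2.24  0.46  0.46  1.02] open 0.016181177811419617
x [ 0.523 -0.036  0.852] y [-0.08  -0.997  0.007] z [ 0.849 -0.071 -0.524] tilt 58.4
marker bottom [ 0.557 -0.063  0.184] top [ 0.628 -0.068  0.3  ]
to .625 -.071 .28 -5 60 rows 1
   1 rows -> [-0.001, 0.009, 0.003, 0.015, 0.009, 0.011]
to .618 -.071 .155 -5 60 rows 3
   3 rows -> [0.0, 0.0, 0.0, -0.372, 0.002, 0.188]
```

Emit:
carry_out:
  rows:
    - [0,0.009,0,0.01,0.009,0.011,1]
    - [0,0.009,0,-0.08,0.01,0.058,1]
    - [0,0.009,0,-0.17,0.01,0.105,1]
    - [0,0.009,0,-0.26,0.011,0.15,1]
    - [0,0.009,0,-0.35,0.011,0.198,1]

```text
t: 27.5
tool_pos: [0.617, -0.0689, 0.1627]
tool_rot: [2.678, -0.093, 1.554]
contact_force: [0.9, 0.7, 0.4]
opening: 0.0159
grip_force: 40.3
```

Emit:
carry_out:
  rows:
    - [0,0,0,0,0,0,1]
    - [0,0,0,0,0,0,1]
    - [0,0,0,0,0,0,0.3]
    - [0,0,0,0,0,0,0.3]
    - [0,0,0,0,0,0,0.3]

```text
t: 28.0
tool_pos: [0.6181, -0.0711, 0.1661]
tool_rot: [2.674, -0.097, 1.558]
contact_force: [-0.1, -1.0, 0.3]
opening: 0.0301
grip_force: 0.0
```

Emit:
carry_out:
  rows:
    - [0,0,0,0.1,0,-0.06,0.3]
    - [0,0,0,0.2,0,-0.12,0.3]
    - [0,0,0,0.3,0,-0.18,0.3]
    - [0,0,0,0.4,0,-0.24,0.3]
    - [0,0,0,0.4,0,-0.24,0.3]

```text
t: 28.5
tool_pos: [0.6162, -0.0707, 0.3147]
tool_rot: [2.662, -0.096, 1.571]
contact_force: [0.7, -0.7, 0.7]
opening: 0.0299
grip_force: 0.0
```

```bash
python3 cup.py; python3 plan.py ".637 .194 .24 -15.3 0"; python3 st.py
```

```text
cup blue 11 [ 0.621 -0.038  0.12 ] [ 0.59  -0.041  0.12 ] [ 0.628 -0.033  0.12 ]
cup red 27 [ 0.62  -0.021  0.12 ] [ 0.602 -0.027  0.12 ] [ 0.628 -0.016  0.12 ]
top blue [0.6085 0.3025] -16.3 0.087
top red [0.5917 0.2077] -15.5 0.089
to .637 .194 .24 -15.3 0 rows 8
   5 rows -> [-0.018, -0.211, 0.035, -0.122, -0.554, 0.071]
   3 rows -> [-0.011, -0.126, 0.021, -0.071, -0.327, 0.072]
t 28.55 tcp [ 0.6153 -0.0702  0.3102] q [-0.33 -0.57  2.23  0.48  0.48  1.  ] open 0.02966319861803233
x [ 0.487 -0.03   0.873] y [-0.078 -0.997  0.01 ] z [ 0.87  -0.072 -0.488] tilt 60.8
marker bottom [ 0.556 -0.067  0.214] top [ 0.622 -0.071  0.333]
```

Emit:
carry_out:
  rows:
    - [-0.004,-0.042,0.007,-0.024,-0.111,0.014,0]
    - [-0.007,-0.084,0.014,-0.049,-0.222,0.028,-0.2]
    - [-0.011,-0.127,0.021,-0.073,-0.332,0.043,-0.2]
    - [-0.014,-0.169,0.028,-0.098,-0.443,0.057,-0.2]
    - [-0.018,-0.211,0.035,-0.122,-0.554,0.071,-0.2]

```text
t: 29.05
tool_pos: [0.6266, 0.0977, 0.2593]
tool_rot: [3.041, -0.294, 0.65]
contact_force: [0.5, -0.4, 0.4]
opening: 0.0511
grip_force: 0.0
```

Emit:
carry_out:
  rows:
    - [-0.004,-0.042,0.007,-0.024,-0.109,0.024,-0.2]
    - [-0.007,-0.084,0.014,-0.047,-0.218,0.048,-0.2]
    - [-0.011,-0.126,0.021,-0.085,-0.327,0.072,-0.2]
    - [-0.011,-0.126,0.021,-0.085,-0.327,0.072,-0.2]

```text
t: 29.45
tool_pos: [0.6319, 0.1978, 0.226]
tool_rot: [3.114, -0.402, 0.029]
contact_force: [-0.8, -0.8, -0.9]
opening: 0.0509
grip_force: 0.0
```

```bash
python3 mk.py wrist; python3 cup.py; python3 plan.py ".631 .196 .0025 -15.4 0"
```

```text
29.4 [0.6319 0.1978 0.226 ] yaw -14.73 open 0.0509
wrist blue [0.6106 0.2998] ang -16.2 d 0.088
wrist red [0.5915 0.2062] ang -15.3 d 0.09
cup blue 61 [ 0.613 -0.048  0.12 ] [ 0.59  -0.064  0.12 ] [ 0.628 -0.033  0.12 ]
cup red 47 [ 0.61 -0.02  0.12] [ 0.559 -0.027  0.12 ] [ 0.628 -0.01   0.12 ]
to .631 .196 .0025 -15.4 0 rows 5
   5 rows -> [-0.001, -0.008, 0.003, -0.021, -0.0, 0.756]
```

Emit:
carry_out:
  rows:
    - [0,-0.003,0.003,-0.01,0,0.15,-0.2]
    - [0,-0.004,0.003,-0.015,0,0.3,-0.2]
    - [0,-0.004,0.003,-0.015,0,0.45,-0.2]
    - [0,-0.004,0.003,-0.015,0,0.59,-0.2]
    - [0,-0.004,0.003,-0.015,0,0.69,-0.2]

```text
t: 30.05
tool_pos: [0.6313, 0.1942, 0.0231]
tool_rot: [-3.112, 0.422, -0.024]
contact_force: [-0.8, -0.9, 0.2]
opening: 0.0512
grip_force: 0.0
```

Emit:
carry_out:
  rows:
    - [0,0,0,0,0,0.05,-0.2]
    - [0,0,0,0,0,0.065,-0.2]
    - [0,0,0,0,0,0.065,1]
    - [0,0,0,0,0,0.065,1]
    - [0,0,0,0,0,0.065,1]

```text
t: 30.55
tool_pos: [0.6357, 0.1963, 0.0087]
tool_rot: [-3.109, 0.42, -0.033]
contact_force: [0.4, 0.1, 1.1]
opening: 0.0159
grip_force: 40.1
```

Emit:
carry_out:
  rows:
    - [0,0,0,0,0,0,1]
    - [0,0,0,0,0,-0.1,1]
    - [0,0,0,0,0,-0.25,1]
    - [0,0,0,0,0,-0.4,1]
    - [0,0,0,0,0,-0.55,1]

```text
t: 31.05
tool_pos: [0.6307, 0.1959, 0.1728]
tool_rot: [-3.111, 0.42, -0.026]
contact_force: [1.1, -0.2, 0.2]
opening: 0.0158
grip_force: 40.0
```

Emit:
carry_out:
  rows:
    - [0,0,0,0,0,-0.15,1]
    - [0,0,0,0,0,-0.3,1]
    - [0,0,0,0,0,-0.3,1]

```text
t: 31.35
tool_pos: [0.633, 0.1967, 0.2716]
tool_rot: [-3.105, 0.419, -0.05]
contact_force: [1.5, -0.9, 0.9]
opening: 0.0158
grip_force: 40.0
```

```bash
python3 st.py;  python3 plan.py ".605 -.055 .31 -5 70"; python3 - <<'E'
from h import *
t=snap('top');cv2.imwrite('pics/c20.png',t['img'][100:260,200:360].repeat(3,0).repeat(3,1))
E
```

```text
t 31.35 tcp [0.633  0.1967 0.2716] q [ 0.19  0.1   1.5  -0.    1.51  2.03] open 0.01580505585397435
x [ 0.964 -0.265  0.03 ] y [-0.265 -0.964 -0.012] z [ 0.032  0.003 -0.999] tilt 1.9
marker bottom [0.524 0.227 0.273] top [0.655 0.191 0.277]
to .605 -.055 .31 -5 70 rows 9
   5 rows -> [0.018, 0.21, -0.029, 0.076, 0.462, -0.074]
   4 rows -> [0.014, 0.168, -0.023, 0.06, 0.373, -0.04]
```

View pics/c20.png

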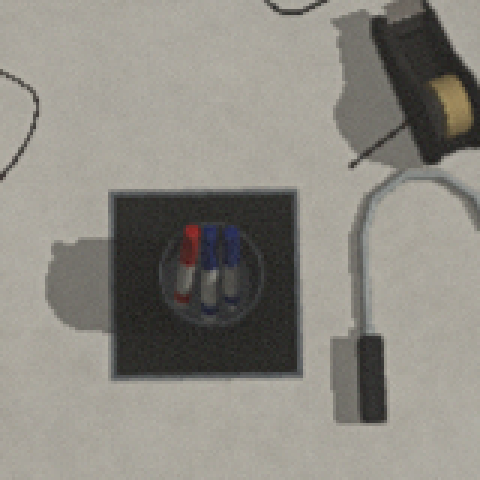

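The view shows three markers side by side in the cup: red (190,265), blue (210,270) and blue (231,268), with room at the right and near side. I'll stand the fourth more upright on the right.

```bash
python3 plan.py ".612 -.078 .31 -5 70"
```

```text
to .612 -.078 .31 -5 70 rows 9
   5 rows -> [0.018, 0.211, -0.029, 0.102, 0.499, -0.081]
   4 rows -> [0.015, 0.169, -0.023, 0.078, 0.404, -0.034]
```

Emit:
carry_out:
  rows:
    - [0.004,0.042,-0.006,0.02,0.1,-0.016,1]
    - [0.007,0.084,-0.012,0.041,0.2,-0.032,1]
    - [0.011,0.127,-0.017,0.061,0.299,-0.049,1]
    - [0.014,0.169,-0.023,0.082,0.399,-0.065,1]
    - [0.018,0.211,-0.029,0.102,0.499,-0.081,1]

```text
t: 31.9
tool_pos: [0.6181, 0.0428, 0.284]
tool_rot: [2.919, -0.253, 1.044]
contact_force: [0.1, -0.3, 0.0]
opening: 0.0161
grip_force: 40.0
```

Emit:
carry_out:
  rows:
    - [0.004,0.042,-0.006,0.02,0.101,-0.008,1]
    - [0.007,0.084,-0.012,0.039,0.202,-0.017,1]
    - [0.011,0.127,-0.017,0.058,0.303,-0.025,1]
    - [0.015,0.169,-0.023,0.078,0.404,-0.034,1]
    - [0.015,0.169,-0.023,0.078,0.404,-0.034,1]

```text
t: 32.4
tool_pos: [0.6117, -0.0622, 0.2987]
tool_rot: [2.606, -0.104, 1.693]
contact_force: [0.2, 0.0, 0.5]
opening: 0.0158
grip_force: 40.0
```

Emit:
carry_out:
  rows:
    - [0,0,0,0,0,0,1]
    - [0,0,0,0,0,0,1]

```text
t: 32.6
tool_pos: [0.6123, -0.0612, 0.2992]
tool_rot: [2.61, -0.104, 1.689]
contact_force: [-0.8, 1.1, -0.5]
opening: 0.0159
grip_force: 40.0
```

```bash
python3 st.py;  python3 plan.py ".612 -.078 .28 -5 70" ".608 -.078 .16 -5 70"
```

```text
t 32.6 tcp [ 0.6123 -0.0612  0.2992] q [-0.33 -0.59  2.3   0.69  0.38  0.82] open 0.015860879773849746
x [ 0.408 -0.039  0.912] y [-0.073 -0.997 -0.01 ] z [ 0.91  -0.063 -0.41 ] tilt 65.8
marker bottom [ 0.562 -0.056  0.198] top [ 0.617 -0.062  0.322]
to .612 -.078 .28 -5 70 rows 1
   1 rows -> [-0.005, 0.023, -0.001, -0.056, 0.056, 0.029]
to .608 -.078 .16 -5 70 rows 3
   3 rows -> [0.0, 0.0, 0.0, -0.38, 0.001, 0.124]
```

Emit:
carry_out:
  rows:
    - [0,0,0,0,0.056,0,1]
    - [0,0,0,0,0.056,0,1]
    - [0,0,0,-0.1,0.056,0.045,1]
    - [0,0,0,-0.2,0.056,0.09,1]
    - [0,0,0,-0.3,0.056,0.135,1]

```text
t: 33.1
tool_pos: [0.6124, -0.0755, 0.206]
tool_rot: [2.609, -0.099, 1.694]
contact_force: [0.9, 1.4, 0.7]
opening: 0.0161
grip_force: 40.0
```

```bash
python3 st.py; python3 -c "
from h import *;o=get_obs();print(o['contact_force'])"
```

```text
t 33.1 tcp [ 0.6124 -0.0755  0.206 ] q [-0.37 -0.44  2.37  1.3   0.29  0.17] open 0.01609721357819473
x [ 0.406 -0.037  0.913] y [-0.07  -0.998 -0.01 ] z [ 0.911 -0.059 -0.407] tilt 66.0
marker bottom [ 0.562 -0.071  0.105] top [ 0.617 -0.076  0.229]
[0.88085089 1.37497167 0.70444112]
```

Emit:
carry_out:
  rows:
    - [0,0,0,-0.04,0,0.018,1]
    - [0,0,0,-0.08,0,0.036,1]
    - [0,0,0,-0.12,0,0.054,1]
    - [0,0,0,-0.12,0,0.054,1]
    - [0,0,0,-0.12,0,0.054,0.3]

```text
t: 33.6
tool_pos: [0.6129, -0.0755, 0.1679]
tool_rot: [2.609, -0.1, 1.694]
contact_force: [-0.4, 0.1, 0.8]
opening: 0.0292
grip_force: 0.0
```

Emit:
carry_out:
  rows:
    - [0,0,0,0,0,0,0.3]
    - [0,0,0,0,0,0,0.3]
    - [0,0,0,0.1,0,-0.045,0.3]
    - [0,0,0,0.2,0,-0.09,0.3]
    - [0,0,0,0.3,0,-0.135,0.3]

```text
t: 34.1
tool_pos: [0.6128, -0.0755, 0.2504]
tool_rot: [2.611, -0.095, 1.698]
contact_force: [0.9, -0.7, 0.0]
opening: 0.0301
grip_force: 0.0
```

Emit:
carry_out:
  rows:
    - [0,0,0,0.08,0,-0.035,0.3]
    - [0,0,0,0.16,0,-0.07,0.3]
    - [0,0,0,0.16,0,-0.07,0.3]
    - [0,0,0,0.16,0,-0.07,0.3]

```text
t: 34.5
tool_pos: [0.6136, -0.0763, 0.304]
tool_rot: [2.608, -0.093, 1.703]
contact_force: [0.4, -0.3, -1.6]
opening: 0.03
grip_force: 0.0
```

```bash
python3 st.py; python3 cup.py; python3 plan.py ".648 .288 .24 -16 0"
```

```text
t 34.5 tcp [ 0.6136 -0.0763  0.304 ] q [-0.37 -0.59  2.29  0.79  0.41  0.71] open 0.02995287846980496
x [ 0.401 -0.036  0.915] y [-0.064 -0.998 -0.011] z [ 0.914 -0.054 -0.402] tilt 66.3
marker bottom [ 0.564 -0.072  0.203] top [ 0.618 -0.077  0.327]
cup blue 6 [ 0.622 -0.052  0.12 ] [ 0.619 -0.055  0.12 ] [ 0.628 -0.035  0.12 ]
cup red 73 [ 0.614 -0.043  0.12 ] [ 0.559 -0.084  0.12 ] [ 0.634 -0.008  0.12 ]
top blue [0.6081 0.3021] -15.9 0.086
to .648 .288 .24 -16 0 rows 9
   5 rows -> [-0.024, -0.203, 0.032, -0.104, -0.676, 0.069]
   4 rows -> [-0.019, -0.162, 0.026, -0.097, -0.536, 0.073]
```

Emit:
carry_out:
  rows:
    - [-0.005,-0.04,0.006,-0.021,-0.135,0.014,0]
    - [-0.01,-0.081,0.013,-0.042,-0.27,0.028,-0.2]
    - [-0.014,-0.122,0.019,-0.062,-0.406,0.041,-0.2]
    - [-0.019,-0.162,0.026,-0.083,-0.541,0.055,-0.2]
    - [-0.024,-0.203,0.032,-0.104,-0.676,0.069,-0.2]

```text
t: 35.05
tool_pos: [0.6271, 0.0785, 0.2714]
tool_rot: [2.943, -0.227, 1.067]
contact_force: [0.8, 0.0, -0.4]
opening: 0.0512
grip_force: 0.0
```

Emit:
carry_out:
  rows:
    - [-0.005,-0.04,0.006,-0.024,-0.134,0.018,-0.2]
    - [-0.01,-0.081,0.013,-0.048,-0.268,0.036,-0.2]
    - [-0.014,-0.122,0.019,-0.073,-0.402,0.055,-0.2]
    - [-0.019,-0.162,0.026,-0.097,-0.536,0.073,-0.2]
    - [-0.019,-0.162,0.026,-0.097,-0.536,0.073,-0.2]

```text
t: 35.55
tool_pos: [0.6425, 0.2443, 0.2403]
tool_rot: [-3.102, 0.357, -0.28]
contact_force: [0.3, -0.8, -1.4]
opening: 0.0513
grip_force: 0.0
```

Emit:
carry_out:
  rows:
    - [0,0,0,0,0,0,-0.2]
    - [0,0,0,0,0,0,-0.2]

```text
t: 35.75
tool_pos: [0.6414, 0.2398, 0.2461]
tool_rot: [-3.099, 0.363, -0.295]
contact_force: [0.6, -0.1, 0.0]
opening: 0.0516
grip_force: 0.0
```

```bash
python3 mk.py wrist; python3 cup.py; python3 plan.py ".6465 .2885 .0035 -16 0"; python3 st.py
```

```text
35.8 [0.6414 0.2398 0.2461] yaw -13.54 open 0.0516
wrist blue [0.6097 0.2994] ang -14.4 d 0.09
cup blue 10 [ 0.624 -0.054  0.12 ] [ 0.619 -0.061  0.12 ] [ 0.628 -0.033  0.12 ]
cup red 95 [ 0.614 -0.05   0.12 ] [ 0.559 -0.084  0.12 ] [ 0.634 -0.008  0.12 ]
to .6465 .2885 .0035 -16 0 rows 6
   5 rows -> [-0.009, -0.05, 0.012, -0.145, -0.115, 0.667]
   1 rows -> [-0.002, -0.01, 0.002, -0.009, -0.026, 0.136]
t 35.85 tcp [0.6416 0.2396 0.2479] q [ 0.28  0.07  1.57 -0.07  1.32  2.09] open 0.051255658579654625
x [ 0.955 -0.231  0.187] y [-0.229 -0.973 -0.031] z [ 0.189 -0.014 -0.982] tilt 10.9
marker bottom [0.533 0.266 0.232] top [0.663 0.234 0.257]
```

```bash
python3 plan.py ".6465 .290 .2 -14.6 0"
```

```text
to .6465 .290 .2 -14.6 0 rows 2
   2 rows -> [-0.01, -0.06, 0.007, -0.053, -0.162, 0.158]
```

Emit:
carry_out:
  rows:
    - [-0.005,-0.03,0.003,-0.026,-0.081,0.079,-0.2]
    - [-0.01,-0.06,0.007,-0.053,-0.162,0.158,-0.2]
    - [-0.01,-0.06,0.007,-0.053,-0.162,0.158,-0.2]
    - [-0.01,-0.06,0.007,-0.053,-0.162,0.158,-0.2]

```text
t: 36.25
tool_pos: [0.6466, 0.29, 0.1987]
tool_rot: [-3.116, 0.4, 0.003]
contact_force: [1.1, 0.5, 0.2]
opening: 0.0513
grip_force: 0.0
```

```bash
python3 mk.py wrist; python3 plan.py ".6465 .290 .0035 -14.6 0"; python3 st.py
```

```text
36.2 [0.6466 0.29   0.1987] yaw -14.65 open 0.0513
wrist blue [0.6112 0.2992] ang -14.5 d 0.091
to .6465 .290 .0035 -14.6 0 rows 5
   5 rows -> [-0.001, -0.0, -0.0, -0.002, 0.002, 0.657]
t 36.3 tcp [0.647  0.2901 0.2007] q [0.32 0.26 1.43 0.   1.45 2.14] open 0.051609723709379274
x [ 0.967 -0.253  0.001] y [-0.253 -0.967 -0.002] z [ 0.001  0.002 -1.   ] tilt 0.1
marker bottom [0.538 0.319 0.206] top [0.669 0.284 0.206]
```

Emit:
carry_out:
  rows:
    - [0,0,0,-0.032,0,0.1,-0.2]
    - [0,0,0,-0.032,0,0.22,-0.2]
    - [0,0,0,-0.032,0,0.34,-0.2]
    - [0,0,0,-0.032,0,0.46,-0.2]
    - [0,0,0,-0.032,0,0.55,-0.2]

```text
t: 36.8
tool_pos: [0.6376, 0.2927, 0.0356]
tool_rot: [-3.113, 0.401, -0.003]
contact_force: [0.2, -0.2, -0.3]
opening: 0.0514
grip_force: 0.0
```

Emit:
carry_out:
  rows:
    - [0,0,0,0,0,0.06,-0.2]
    - [0,0,0,0,0,0.108,-0.2]
    - [0,0,0,0,0,0.108,1]
    - [0,0,0,0,0,0.108,1]
    - [0,0,0,0,0,0.108,1]

```text
t: 37.3
tool_pos: [0.6392, 0.2942, 0.0046]
tool_rot: [-3.113, 0.4, -0.004]
contact_force: [0.1, -0.1, 0.5]
opening: 0.016
grip_force: 41.8
```

Emit:
carry_out:
  rows:
    - [0,0,0,0,0,0,1]
    - [0,0,0,0,0,-0.1,1]
    - [0,0,0,0,0,-0.25,1]
    - [0,0,0,0,0,-0.4,1]
    - [0,0,0,0,0,-0.55,1]

```text
t: 37.8
tool_pos: [0.6377, 0.2935, 0.1694]
tool_rot: [-3.114, 0.4, 0.001]
contact_force: [0.9, 0.4, -0.2]
opening: 0.0164
grip_force: 41.8
```

Emit:
carry_out:
  rows:
    - [0,0,0,0,0,-0.15,1]
    - [0,0,0,0,0,-0.3,1]
    - [0,0,0,0,0,-0.3,1]
    - [0,0,0,0,0,-0.3,1]

```text
t: 38.2
tool_pos: [0.6387, 0.2937, 0.2603]
tool_rot: [-3.112, 0.399, -0.005]
contact_force: [0.3, -0.8, -0.6]
opening: 0.0162
grip_force: 41.8
```

```bash
python3 st.py; python3 cup.py; python3 plan.py ".605 -.04 .32 -5 60"; python3 - <<'E'
from h import *
t=snap('top');cv2.imwrite('pics/c30.png',t['img'])
# brightness map of cup area: coloured/white pixel layout at ~2mm in rectified plane z=.115
g=t['img'].astype(int)
for x in np.arange(.636,.53,-.006):
    r=''
    for y in np.arange(.006,-.098,-.004):
        u,v=proj(t,[x,y,.115])[0];p=g[int(round(v)),int(round(u))]
        r+='B' if p[0]-p[2]>20 else 'R' if p[2]-p[0]>25 else 'W' if p.min()>95 else '.'
    print(round(x,3),r)
E
```

```text
t 38.2 tcp [0.6387 0.2937 0.2603] q [0.32 0.22 1.39 0.   1.53 2.15] open 0.016158460742484344
x [ 0.968 -0.252  0.003] y [-0.252 -0.968 -0.004] z [ 0.004  0.003 -1.   ] tilt 0.3
marker bottom [0.529 0.322 0.265] top [0.661 0.288 0.265]
cup blue 9 [ 0.621 -0.055  0.12 ] [ 0.588 -0.061  0.12 ] [ 0.628 -0.036  0.12 ]
cup red 88 [ 0.616 -0.052  0.12 ] [ 0.593 -0.084  0.12 ] [ 0.634 -0.013  0.12 ]
to .605 -.04 .32 -5 60 rows 8
   5 rows -> [0.017, 0.208, -0.03, 0.109, 0.689, -0.132]
   3 rows -> [0.01, 0.125, -0.018, 0.07, 0.416, -0.056]
0.636 .....................RR...
0.63 ................B..RRRR...
0.624 .....RRRR.BB...BBB.RRRR...
0.618 .....RRR...........RRRR...
0.612 .....RRR..B........RRRR...
0.606 ....RRRR..........RRRRR...
0.6 ....RRRR..........RRRRR...
0.594 ....RRRR............RR....
0.588 ..........................
0.582 ......W....W..............
0.576 ......W....W..............
0.57 ..........................
0.564 ...R.............RRRR.....
0.558 ...RRR....................
0.552 ..........................
0.546 ..........................
0.54 ..........................
0.534 ..........................
```

Emit:
carry_out:
  rows:
    - [0.003,0.042,-0.006,0.022,0.138,-0.026,1]
    - [0.007,0.083,-0.012,0.044,0.276,-0.053,1]
    - [0.01,0.125,-0.018,0.065,0.413,-0.079,1]
    - [0.014,0.166,-0.024,0.087,0.551,-0.106,1]
    - [0.017,0.208,-0.03,0.109,0.689,-0.132,1]

```text
t: 38.8
tool_pos: [0.6162, 0.0839, 0.2944]
tool_rot: [2.937, -0.229, 1.003]
contact_force: [-0.9, -0.6, -0.4]
opening: 0.0162
grip_force: 41.8
```

Emit:
carry_out:
  rows:
    - [0.003,0.042,-0.006,0.023,0.139,-0.019,1]
    - [0.007,0.083,-0.012,0.047,0.277,-0.037,1]
    - [0.01,0.125,-0.018,0.07,0.416,-0.056,1]
    - [0.01,0.125,-0.018,0.07,0.416,-0.056,1]
    - [0.01,0.125,-0.018,0.07,0.416,-0.056,1]

```text
t: 39.3
tool_pos: [0.603, -0.0417, 0.3151]
tool_rot: [2.683, -0.127, 1.539]
contact_force: [-0.7, -0.1, -1.0]
opening: 0.0157
grip_force: 41.8
```

```bash
python3 st.py; python3 plan.py ".612 -.042 .29 -5 61" ".61 -.042 .17 -5 61"
```

```text
t 39.3 tcp [ 0.603  -0.0417  0.3151] q [-0.26 -0.62  2.25  0.3   0.5   1.22] open 0.01573720424020958
x [ 0.502 -0.048  0.863] y [-0.094 -0.996 -0.001] z [ 0.86  -0.081 -0.505] tilt 59.7
marker bottom [ 0.542 -0.036  0.22 ] top [ 0.61  -0.042  0.337]
to .612 -.042 .29 -5 61 rows 1
   1 rows -> [0.002, 0.007, -0.001, -0.057, -0.002, 0.068]
to .61 -.042 .17 -5 61 rows 3
   3 rows -> [0.0, 0.0, 0.0, -0.353, 0.001, 0.188]
```

Emit:
carry_out:
  rows:
    - [0,0.007,0,-0.057,0.025,0.068,1]
    - [0,0.007,0,-0.145,0.026,0.115,1]
    - [0,0.007,0,-0.233,0.026,0.162,1]
    - [0,0.007,0,-0.32,0.026,0.209,1]
    - [0,0.007,0,-0.38,0.026,0.24,1]

```text
t: 39.8
tool_pos: [0.6083, -0.0465, 0.1804]
tool_rot: [2.668, -0.119, 1.569]
contact_force: [-0.1, 1.0, -0.7]
opening: 0.0165
grip_force: 41.8
```

Emit:
carry_out:
  rows:
    - [0,0,0,-0.02,0,0.01,1]
    - [0,0,0,-0.04,0,0.02,1]
    - [0,0,0,-0.04,0,0.02,1]

```text
t: 40.1
tool_pos: [0.6081, -0.0466, 0.1684]
tool_rot: [2.668, -0.119, 1.571]
contact_force: [-0.1, -0.2, 0.2]
opening: 0.0163
grip_force: 41.8
```

```bash
python3 st.py; python3 -c "
from h import *;o=get_obs();print(o['contact_force'],o['grip_force'])"
```

```text
t 40.1 tcp [ 0.6081 -0.0466  0.1684] q [-0.27 -0.4   2.37  0.97  0.2   0.52] open 0.016288644900382277
x [ 0.483 -0.044  0.874] y [-0.088 -0.996 -0.001] z [ 0.871 -0.076 -0.485] tilt 61.0
marker bottom [ 0.549 -0.041  0.072] top [ 0.615 -0.047  0.191]
[-0.13571491 -0.22393682  0.18722108] 41.79855900350958
```

Emit:
carry_out:
  rows:
    - [0,0,0,0,0,0,0.5]
    - [0,0,0,0,0,0,0.4]
    - [0,0,0,0,0,0,0.4]
    - [0,0,0,0,0,0,0.4]
    - [0,0,0,0.05,0,-0.027,0.4]

```text
t: 40.6
tool_pos: [0.6077, -0.0477, 0.1856]
tool_rot: [2.667, -0.121, 1.57]
contact_force: [0.1, -0.6, 0.2]
opening: 0.0256
grip_force: 0.0
```

Emit:
carry_out:
  rows:
    - [0,0,0,0.07,0,-0.04,0.4]
    - [0,0,0,0.15,0,-0.083,0.4]
    - [0,0,0,0.25,0,-0.139,0.4]
    - [0,0,0,0.37,0,-0.206,0.4]
    - [0,0,0,0.37,0,-0.206,0.4]

```text
t: 41.1
tool_pos: [0.6103, -0.0489, 0.3271]
tool_rot: [2.646, -0.119, 1.594]
contact_force: [-0.6, -0.4, 0.3]
opening: 0.0257
grip_force: 0.0
```

```bash
python3 st.py; python3 plan.py ".48 .1 .3 -5 20"
```

```text
t 41.1 tcp [ 0.6103 -0.0489  0.3271] q [-0.28 -0.62  2.24  0.37  0.47  1.15] open 0.025679222474420612
x [ 0.466 -0.04   0.884] y [-0.091 -0.996  0.003] z [ 0.88  -0.082 -0.467] tilt 62.1
marker bottom [ 0.553 -0.044  0.23 ] top [ 0.617 -0.049  0.35 ]
to .48 .1 .3 -5 20 rows 6
   5 rows -> [0.001, -0.195, -0.0, -0.251, -0.379, -0.317]
   1 rows -> [0.0, -0.039, -0.0, -0.078, -0.076, -0.023]
```

Emit:
carry_out:
  rows:
    - [0,-0.039,0,-0.05,-0.076,-0.063,0]
    - [0,-0.078,0,-0.1,-0.152,-0.127,0]
    - [0,-0.117,0,-0.15,-0.227,-0.19,0]
    - [0,-0.156,0,-0.2,-0.303,-0.254,0]
    - [0,-0.195,0,-0.251,-0.379,-0.317,0]

```text
t: 41.6
tool_pos: [0.4984, 0.0769, 0.2964]
tool_rot: [3.038, -0.137, 0.702]
contact_force: [0.5, -0.8, 0.5]
opening: 0.0424
grip_force: 0.0
```

Emit:
carry_out:
  rows:
    - [0,0,0,0,-0.12,0,0]
    - [0,0,0,0,-0.24,0,0]
    - [0,0,0,0,-0.24,0,0]

```text
t: 41.9
tool_pos: [0.5056, 0.1512, 0.2952]
tool_rot: [3.039, -0.129, 0.706]
contact_force: [-0.4, -0.3, -0.9]
opening: 0.0426
grip_force: 0.0
```

```bash
cat > fin.py <<'E'
from h import *; from mk import markers
t=snap('top');s=snap('scene');g=t['img'].astype(int)
print('on desk',[(r[0],r[1].round(3)) for r in markers(t)],[(r[0],r[1].round(3)) for r in markers(s)])
cl=lambda p:'B' if p[0]-p[2]>20 else 'R' if p[2]-p[0]>25 else 'W' if p.min()>85 else '#' if p.max()<45 else '.'
for x in np.arange(.66,.51,-.006):
    print(round(x,3),''.join(cl(g[tuple(np.round(proj(t,[x,y,.115])[0][::-1]).astype(int))]) for y in np.arange(.03,-.13,-.004)))
h=s['img'].astype(int);c=proj(s,[.585,-.045,.115])[0].round().astype(int);print('scene',c)
for v in range(c[1]-32,c[1]+45,2): print(v,''.join(cl(h[v,u]) for u in range(c[0]-30,c[0]+30)))
# hook handle
q=proj(t,[.486,-.2075,.02])[0].astype(int);m=(g.max(2)[q[1]-25:q[1]+25,q[0]-14:q[0]+14]<70);ys,xs=np.where(m);print('handle',ray(t,[[xs.mean()+q[0]-14,ys.mean()+q[1]-25]],.02).round(3),m.sum())
E
python3 fin.py
```

```text
on desk [] []
0.66 W....................................WWW
0.654 ##.#..#...#..#..#.#...#.#.##....#####.WW
0.648 ....#..#.....#....#.....#####..##..#..WW
0.642 .#...#..#.#.#...#.#.#.....##..###..##.WW
0.636 ...#......###...##########.RR#..#.##..WW
0.63 #.#..#..##.#..#...B..BB..RRRR..###.##.WW
0.624 ###...####.RRRR.B..#.BBB..RRR..##..##.WW
0.618 ..#.####.#.RRR.BBB.#.B...RRRR####...#.WW
0.612 #######.##.R.R.BBBB.....RRRRR..#.#..#.WW
0.606 ######..##RRR....BB.#...RRRRR##.##.##.WW
0.6 ####.#.##.RRR....BB.....RRRRR.#.#####.WW
0.594 #####.....RRRR..BBB.......RR...###.##.WW
0.588 #####...........BBB.......W....######.WW
0.582 ##.##............BB.........#..######.WW
0.576 #####.......................#..######.WW
0.57 #####............WW.........#.####.##.WW
0.564 #####............WW....RRRR#.#.######..W
0.558 ######...RRR.................########..W
0.552 ########....................#########..W
0.546 #########..................#########...W
0.54 ###########..............###.########..W
0.534 ##############..........############...W
0.528 ##############.###################..#..W
0.522 ##.##
[... 2015 characters left out ...]
....WWWWWWWWWW
200 .....................................................WWWWWWW
202 .........................................................WWW
204 ............................................................
206 ............................................................
208 ............................................................
210 WWW....................................................WWWWW
212 WWWWWW...........................................WWWWWWWWWWW
214 WWWWWWWWW..................................WWWWWWWWWWWWWWWWW
216 WWWWWWWWWWWW.........................WWWWWWWWWWWWWWWWWWWWWWW
218 WWWWWWWWWWWWWWWW................WWWWWWWWWWWWWWWWWWWWWWWWWWWW
handle [[ 0.488 -0.207  0.02 ]] 236
```

```bash
python3 -c "
from station import finish_job
print(finish_job())"
```

```text
the job is handed in; nothing more can be done
None
```

The job is handed in: the cup was dragged onto the mat and stands there, the hook lies flat on the desk to the right of the mat, and the final camera check showed all five markers in the cup and none on the desk; one red marker, by a rough estimate, rests on another about 3 cm above the cup's floor.

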